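Clamp the grid slide in the cam-operated bonding press

ROBOT

A 6-joint arm with a two-finger parallel gripper is mounted at the origin on the work surface. World frame = base frame: x ahead of the robot, y to its left, z up, the work surface at z = 0. Lengths are in m, angles in rad, forces in N, time in s.
With the tool pointing down it reaches from about 0.35 to 0.975 m from the base axis. Payload 4.9 kg.
Tool frame: the origin (TCP) lies at the centre of the arm's flange, where the gripper is bolted on; the fingertips stand 173 mm ahead of it and the grasp point (between the pads) lies 155 mm ahead of it (ctrl.finger_overhang is the distance from the TCP to the fingertips, in m); z points along the fingers, y is the direction in which the jaws open and shut (so a half turn about z gives the same grasp; the last joint's range is limited). The gripper opens to 85 mm and grips with 20 to 120 N. Pads are 22 mm wide; open, the fingers measure 114 mm over their backs; the gripper's body (76 mm by 85 mm) begins 54 mm behind the grasp point. The pads swing forward as they close: fully open they stand 13 mm farther back than shut.
Start: joints at [1.193, 0.053, 1.613, -0, 1.476, -0.119], TCP at [0.16, 0.604, 0.405] pointing down, gripper open.
Joint ranges: [-3.01, 3.01], [-1.01, 2.22], [0.06, 2.58], [-1.02, 4.17], [0.09, 2.62], [-3.14, 3.14]. Speed limits (rad/s): [2.57, 2.57, 3.14, 3.14, 3.14, 3.14].

INTERFACE

Orientations are given as a rotation vector (axis times angle).
In Python, from station import ctrl, eyes, spotter gives the robot as it stands.
- The arm moves only by the shell command python3 -m crank 'ROWS' [FORCE]. ROWS is JSON, a list of rows, each a list of 7 numbers: the turn, a rotation vector about the tool's x, y, z in rad, then the shift along the tool's x, y, z in mm, then the closure, from -1 (fully open) to 1 (shut). A call has 1 to 8 rows; each row shifts and turns the pose as measured when the row begins, along the tool's axes as they then stand; what a row does not reach is not made up. A row lasts 1/12 s, in which the tool goes at most 41.7 mm and 7.16 degrees, less where a joint would pass 70% of its speed; a pose out of reach is approached as far as the arm can. A call is refused whole if a number of a shift passes 41.7 or a number of a turn 0.125, either way. A call with a gripper value outside its range is refused whole. The fingers move at their own pace and stop on an object; FORCE is the grip in N (left out, the last holds). Time passes only in rows, so rows that do not move let the fingers close. It gives the time, the measured TCP pose, the force and the opening at its end, in the units of the state.
- ctrl.get_obs(): the state, without advancing time (a new reading comes with each control period).
- eyes.get_image(name): name is "side" or "top"; returns a dict with "image" (420x560x3 uint8, red, green, blue), "vertical_fov" (degrees; the focal length in pixels is half the picture's height over the tangent of half this angle, whatever the lens; pixels are square), "cx", "cy" (the principal point, pixels), "rvec" (rotation vector, rad) and "tvec" (3), from world to camera coordinates, as OpenCV has them. Camera axes: x right, y down, z forward; pixel columns grow to the right and rows downward; lengths in m; the calibration is good to about 2 mm. A picture is of the moment at which its call begins. There is no depth.
- ctrl.finish_job(): hands the job in, once; it reports no verdict.
Trained networks look in a picture, given as the dict that the camera call returned (one of the last four; its "shot" number tells which), for a name from the list of things; names that differ only in an ending like _2 or _b are one class to them, and where a whole thing is asked for, a point or a joint stands for the part that bears it (a point fixed in the world has none). Each returns a list of dicts, best first, with "confidence" (0 to 1); they miss things now and then, are a little off and sometimes report something else, mostly with a low value. They report only what shows in the picture. A call takes as long as a camera call. They do not tell look-alikes from the thing itself.
- spotter.look_for(query, picture): "centre" ([x, y, z] in m, in world coordinates, good to about 4 mm: the middle of the surface that is visible of it).
- spotter.outline_of(query, picture): "region" (420x560 bool, what is visible of it).
- spotter.mark_of(query, picture): "centre" ([x, y, z] in m, in world coordinates, good to about 4 mm: a listed point, or the origin of a listed thing).
The state is a dict: "t": time; "q": joint angles; "dq": joint speeds; "effort": joint torques, N m; "tool_pos": TCP position; "tool_rot": TCP orientation; "contact_force": force on the tool from outside, world axes, zero at the start; "wrist_torque": the same for the moment, N m; "opening": finger opening in m.
Only numpy, scipy, OpenCV 4.12 (cv2) and the standard library are available. Lean on these libraries where they do the work, as an engineer would, in place of code of your own. Each camera call takes 0.05 s, during which the arm holds its last target.

TASK

Clamp the grid slide in the bonding press: draw the press's bed out to its stop, take the carrier with the grid slide (many small square cells) off the sloping rack and set it down flat, slide upwards, in the nest on the bed, without dropping it, then push the bed fully home. Then crank the camshaft round, either way, until the ram's head rests on the cam's flat with the pressing foot down on the slide, and let go: it must stay clamped by itself. Leave the other carriers on the rack and everything else on the bench where it is.

Things in the scene. Friction and masses are not known exactly. Their poses are not given: they have to be found in the camera images.
- press: hand-cranked slide bonding press, fixed. Grey base, four posts, two bearing blocks, open top. Origin on the bench under the ram's axis, z up. Camshaft along its x at height 165 mm, crank at the -x end, on the robot's right; the bed slides out along +y, towards the robot. Posts and blocks fill x -60..60, y -40..40 mm up to z 189 mm; the base covers x -75..75, y -70..130 mm
- press_bed (a joint): travel of the steel bed (m): 0 = fully home, the nest centred under the ram; 0.100 = fully out at its stop, moved along the press's +y. Slides with about 2 N of friction and stays where it is left
- bed_knob (a point): point on the bed's upright round black knob, dia. 16 mm, which rises from 33 to 75 mm above the bench; this point is on its axis at 57 mm. The bar that carries it is 24 mm wide, its top at 33 mm. It moves with the bed, 90 mm along the press's +y from the nest's centre
- nest (a point): centre of the nest on the 80 x 100 mm bed, at the height where the carrier's underside rests (36 mm above bench); axes as the press's, moves with the bed. The carrier's long side goes along y, either way round. Stops 6 mm high: end stops (inner faces y +-44.5 mm) and side guides at the corners only (inner faces x +-19.5, |y| 27..41 mm): 2.5 mm of play all round, mid-sides free for fingers
- press_crank (a joint): camshaft angle (rad), right-handed about the press's x, endless. 0: handle straight up, ram raised; no ram motion until about +-1.6. From there the cam presses the ram down (about 3 N at the handle, springs back if let go), over a slight hump at +-2.78; at +-3.14, handle straight down, the cam's flat sits square on the ram's head. Springs draw it square from 0.25 rad either side; further on it lifts
- crank_grip (a point): middle of the crank's handle: black sleeve dia. 18 mm, 44 mm long, level along the press's x, free to spin on its pin. Goes round a circle of 55 mm radius in the press's y-z plane, centre (-104, 0, 165) mm in the press's frame; the crank's arm begins 22 mm towards the press. Its z points from shaft to handle. Low down the press is close: lean the tool away from it 25 to 40 degrees
- press_ram (a joint): how far the ram is pressed down by the cam (m): 0 = raised, 0.008 = on the cam's flat, about 0.0091 on the hump
- press_foot: pressing foot with black rubber pad, 20 x 56 mm (x, y), sprung under the ram; with the ram up its underside is 53 mm above the bench, 5 mm over a carrier in the nest, so the nest cannot be loaded while the bed is home. This origin lies on the ram's axis at bench height when raised
- rack: sloping aluminium rack, fixed, 250 mm wide (its y), 100 mm deep (its x). The board slopes 30 degrees, rising along its +x, away from the press; low edge 26 mm above the bench, with a lip 6 mm above the board. Origin on the bench at its middle, z up. Three carriers lie on it side by side, 70 to 82 mm apart, long side up the slope, low end on the lip
- carrier: the carrier to clamp: black slab 84 x 34 x 12 mm (x long, y across, z thick), 50 to 100 g, with a cream slide 76 x 26 mm flush in its top, covered with 32 small dark square cells (8 x 4). Origin at the centre of its underside; z out of the slide face. On the rack it lies at the slope's 30 degrees with x up the slope
- carrier_well: another carrier of the same size on the rack, whose slide has one round dark well, dia. 19 mm; to be left there
- carrier_empty: another carrier of the same size on the rack, empty (an open frame, no slide); to be left there
- duster: white air-duster can, dia. 66 mm, 204 mm tall, right of the press; bystander
- petri: clear open petri dish, dia. 90 mm, 15 mm high; bystander
- jar: amber jar with black lid, dia. 48 mm, 62 mm tall; bystander
- sieve: brass sieve, dia. 100 mm, 50 mm tall; bystander
- brush: fine brush with wooden handle lying on the bench, 175 mm long, 8 mm thick; bystander
- tweezers: steel tweezers lying on the bench, 115 mm long, 6 mm high; bystander
- cover_box: small carton 60 x 34 x 26 mm; bystander
- picking_tray: black shallow picking tray, 115 x 85 x 9 mm; bystander
Mind the look-alikes: they are no part of the job. Leave any pink, purple or turquoise look-alike of the carrier alone.

How it is judged:
By the outcome, as a careful person would: the job done as asked, in the order asked, and still so for the second after the job is handed in, with the robot touching nothing.
It also fails if it takes over 72 s, if anything falls off the work surface, if the arm or the gripper's body presses on something with over 40 N, if the wrist force passes 120 N, or if a joint passes its speed limit or range.

## Working session

There is one attempt and no reset: what is moved stays moved. The work goes in short steps, Python scripts to look and compute and a shell command to move; the robot and the scene stay as the last step left them, time stands still between calls to the robot, and variables do not carry over. Pictures are saved under pics/ and viewed, and the job is handed in when it is done.

```bash
ls; mkdir -p pics; cat > h.py <<'E'
import numpy as np, cv2
from scipy.spatial.transform import Rotation as R
from station import ctrl, eyes, spotter
def shot(cam,name,scale=1.4):
    p=eyes.get_image(cam); im=p["image"][:,:,::-1]
    cv2.imwrite(f"pics/{name}.png",cv2.resize(im,None,fx=scale,fy=scale,interpolation=cv2.INTER_CUBIC)); return p
def crop(p,name,x0,y0,x1,y1,s=4):
    im=p["image"][y0:y1,x0:x1,::-1]
    cv2.imwrite(f"pics/{name}.png",cv2.resize(im,None,fx=s,fy=s,interpolation=cv2.INTER_CUBIC))
def K(p):
    h,w=p["image"].shape[:2]; f=h/2/np.tan(np.radians(p["vertical_fov"])/2)
    return np.array([[f,0,p["cx"]],[0,f,p["cy"]],[0,0,1]])
def proj(p,X):
    return cv2.projectPoints(np.atleast_2d(np.float64(X)),np.float64(p["rvec"]),np.float64(p["tvec"]),K(p),None)[0][:,0]
def ray(p,uv):
    Rm=cv2.Rodrigues(np.float64(p["rvec"]))[0]; c=-Rm.T@np.float64(p["tvec"])
    d=Rm.T@np.linalg.inv(K(p))@np.array([uv[0],uv[1],1.]); return c,d
def onz(p,uv,z):
    c,d=ray(p,uv); return c+d*(z-c[2])/d[2]
def tri(p,a,q,b):
    c1,d1=ray(p,a);c2,d2=ray(q,b)
    s=np.linalg.lstsq(np.c_[d1,-d2],c2-c1,rcond=None)[0]
    A=c1+s[0]*d1;B=c2+s[1]*d2
    return (A+B)/2,np.linalg.norm(A-B)
E
python3 - <<'E'
from h import *
np.set_printoptions(precision=4,suppress=True)
a=shot("side","s0");b=shot("top","t0")
for p in(a,b):print(p["vertical_fov"],p["cx"],p["cy"],p["rvec"],p["tvec"], p.keys())
for n in "press bed_knob nest crank_grip press_foot rack carrier carrier_well carrier_empty".split():
  for nm,p in(("side",a),("top",b)):
    for f in("mark_of","look_for"):
      print(n,nm,f,[(np.round(r["centre"],4),round(r["confidence"],2)) for r in getattr(spotter,f)(n,p)[:3]])
print(ctrl.get_obs())
E
```

```text
pics
43.97705420809353 279.189312929946 199.32554537752355 [ 2.1227 -0.4008  0.1859] [-0.5096  0.2353  1.5394] dict_keys(['image', 'vertical_fov', 'cx', 'cy', 'rvec', 'tvec', 'shot'])
50.75466670755502 279.68558158285043 210.22398618692836 [ 2.2174 -2.1664  0.0825] [-0.0289  0.5485  1.2217] dict_keys(['image', 'vertical_fov', 'cx', 'cy', 'rvec', 'tvec', 'shot'])
press side mark_of [(array([0.5183, 0.2512, 0.0015]), 0.75)]
press side look_for [(array([ 0.6386, -0.0851,  0.0396]), 0.72)]
press top mark_of [(array([ 0.6627, -0.049 , -0.0009]), 0.6)]
press top look_for [(array([ 0.6279, -0.0497,  0.0347]), 0.68)]
bed_knob side mark_of [(array([ 0.5503, -0.0413,  0.0547]), 0.75)]
bed_knob side look_for []
bed_knob top mark_of [(array([ 0.5519, -0.0436,  0.0564]), 0.57)]
bed_knob top look_for [(array([ 0.6026, -0.0447,  0.0341]), 0.57)]
nest side mark_of [(array([ 0.6438, -0.0436,  0.0324]), 0.71)]
nest side look_for [(array([ 0.61  , -0.0514,  0.0337]), 0.64)]
nest top mark_of [(array([ 0.6423, -0.048 ,  0.034 ]), 0.89)]
nest top look_for [(array([ 0.6014, -0.0455,  0.0369]), 0.93)]
crank
[... 1886 characters left out ...]
ier_empty side look_for [(array([0.4469, 0.2271, 0.0505]), 0.71), (array([0.4417, 0.146 , 0.003 ]), 0.51)]
carrier_empty top mark_of [(array([0.4455, 0.2286, 0.0479]), 0.77)]
carrier_empty top look_for [(array([0.4407, 0.2236, 0.0521]), 0.84)]
{'t': 1.9, 'q': array([ 1.193 ,  0.0527,  1.6129, -0.    ,  1.476 , -0.119 ]), 'dq': array([ 0.0012,  0.0004,  0.0002,  0.0012, -0.0019, -0.0006]), 'effort': array([ -0.0001, -39.367 , -37.0452,  -0.0001,   0.0006,   0.    ]), 'tool_pos': array([0.1599, 0.6042, 0.4047]), 'tool_rot': array([ 0.4054,  3.1153, -0.    ]), 'contact_force': array([ 0.1045, -0.5116, -0.1584]), 'wrist_torque': array([-0.0078, -0.0532, -0.0038]), 'opening': 0.08572279499119778}
```

View pics/s0.png

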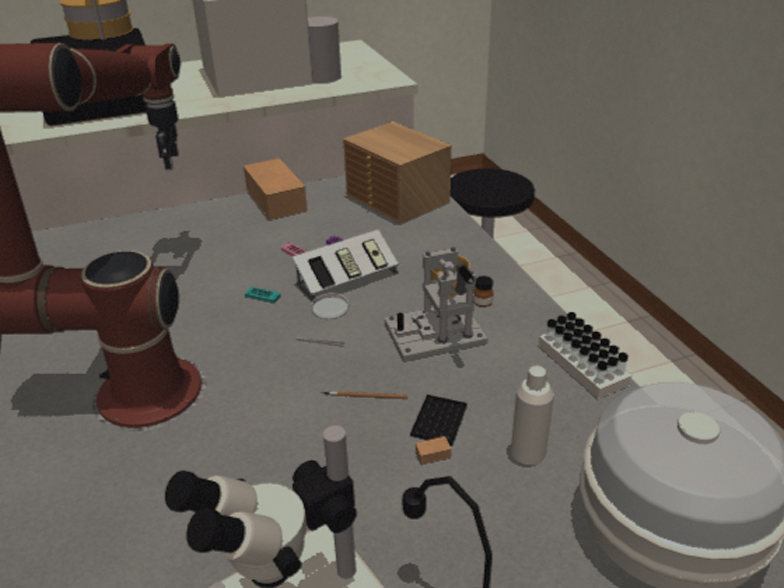

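View pics/t0.png

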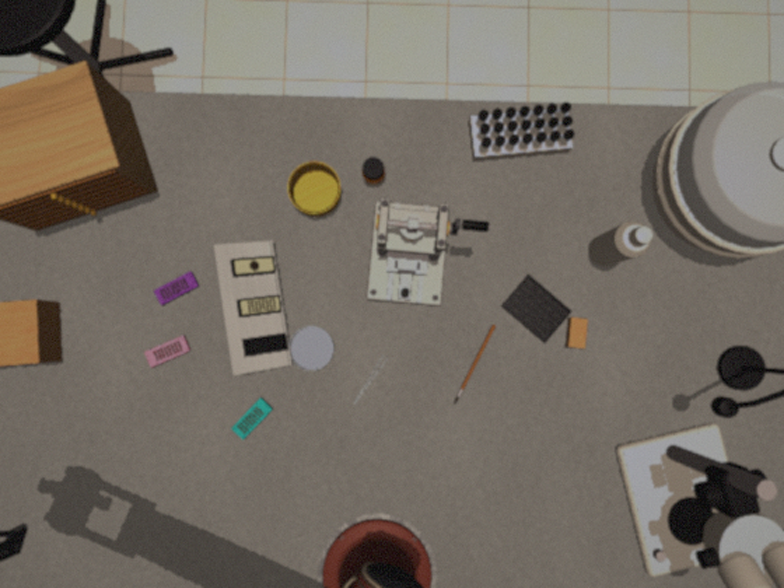

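```bash
python3 - <<'E'
from h import *
a=shot("side","s1");b=shot("top","t1")
crop(b,"c_press",255,135,360,225,7);crop(b,"c_rack",145,160,245,275,5);crop(a,"c_pres_s",265,165,360,260,6);crop(a,"c_rack_s",200,160,290,215,8)
import pickle;pickle.dump((a,b),open("p0.pkl","wb"))
E
```

```text
(no output)
```

View pics/c_press.png

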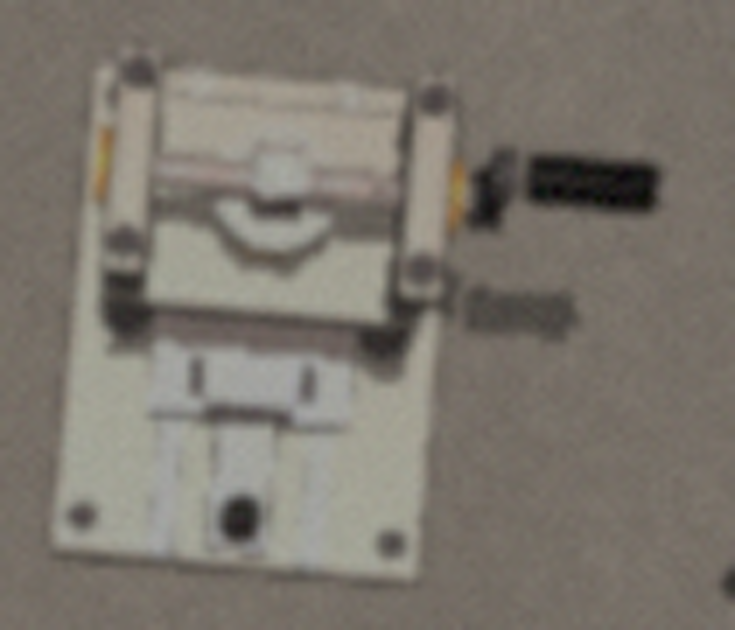

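View pics/c_rack.png

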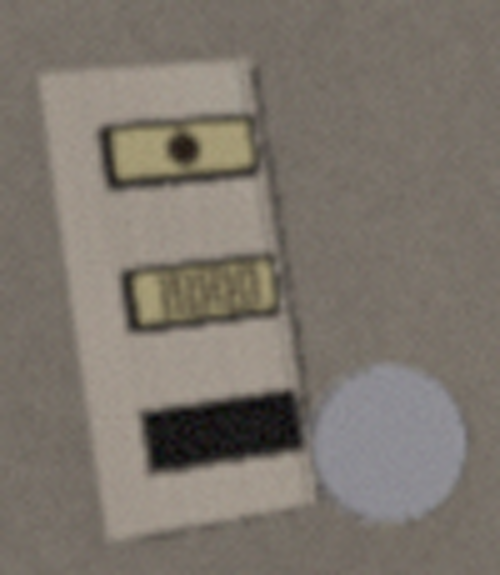

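View pics/c_pres_s.png

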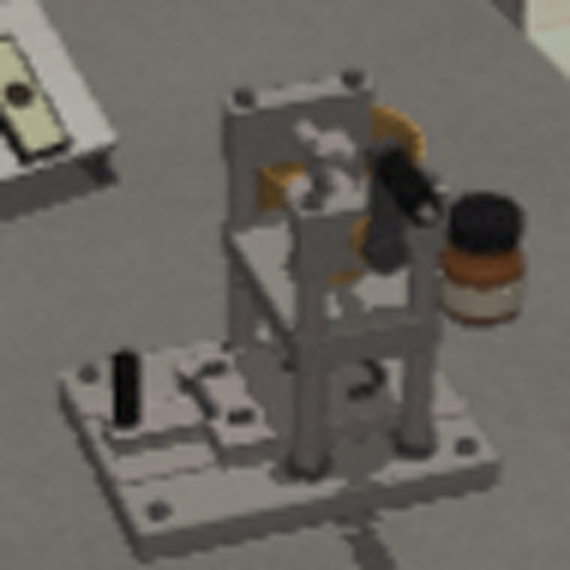

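View pics/c_rack_s.png

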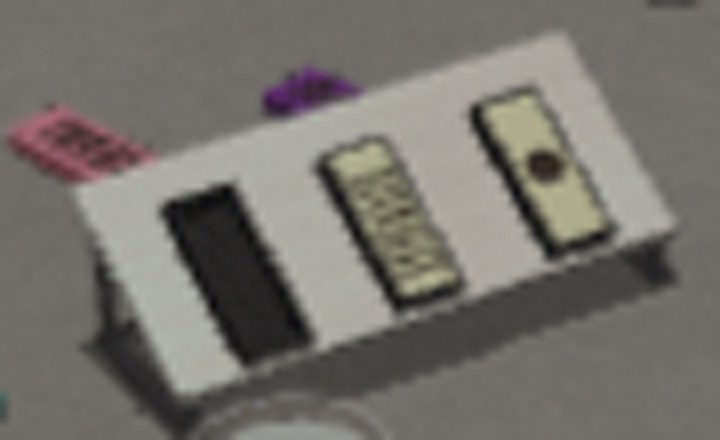

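```bash
cat > fit.py <<'E'
from h import *
import pickle
from scipy.optimize import least_squares
np.set_printoptions(precision=4,suppress=True)
a,b=pickle.load(open("p0.pkl","rb"))
S=lambda u,v:(265+u/6-.5,165+v/6-.5)
T=lambda u,v:(255+u/7-.5,135+v/7-.5)
obs=[(b,(75,130),T(53,547)),(b,(-75,130),T(418,575)),(a,(75,130),S(62,380)),(a,(-75,130),S(137,537)),(a,(-75,-70),S(497,462))]
def res(x):
    Rz=R.from_euler("z",x[2]).as_matrix();r=[]
    for p,l,uv in obs:
        X=Rz@np.array([l[0]/1e3,l[1]/1e3,0])+[x[0],x[1],x[3]]
        r+=list(proj(p,X)[0]-uv)
    return r
s=least_squares(res,[.66,-.048,np.pi/2,.02]);print(s.x,np.degrees(s.x[2]),np.round(s.fun,2))
X=s.x
# grip & knob, top/side pixel centres
def topress(P):
    d=R.from_euler("z",-X[2]).apply(np.array(P)-[X[0],X[1],0]);return d*1e3
k,e=tri(a,S(126,357),b,T(241,512));print("knob top",k,e,topress(k))
g,e=tri(a,S(408,185),b,T(593,183));print("grip",g,e,topress(g))
# predictions overlays: block corners z=.189
im={0:a["image"][:,:,::-1].copy(),1:b["image"][:,:,::-1].copy()}
for i,p in((0,a),(1,b)):
    big=cv2.resize(im[i],None,fx=4,fy=4,interpolation=cv2.INTER_CUBIC)
    def line(pts,col):
        Rz=R.from_euler("z",X[2]).as_matrix()
        W=[Rz@np.array(q)/1e3+[X[0],X[1],0] for q in pts]
        uv=(proj(p,W)+.5)*4
        cv2.polylines(big,[uv.astype(int)],True,col,1)
    z=X[3]*1e3
    line([(75,130,z),(-75,130,z),(-75,-70,z),(75,-70,z)],(0,0,255))
    line([(60,40,189),(-60,40,189),(-60,-40,189),(60,-40,189)],(0,255,0))
    line([(-82,0,220),(-126,0,220)],(255,0,0))
    c=(proj(p,[X[0],X[1],.05])[0]*4).astype(int)
    cv2.imwrite(f"pics/ov{i}.png",big[c[1]-320:c[1]+180,c[0]-280:c[0]+280])
E
python3 fit.py
```

```text
[ 0.6658 -0.0476  1.5073  0.0137] 86.36405495975089 [-0.83  0.17  0.21  0.8  -0.71 -0.81  0.78  0.65  1.15  0.21]
knob top [ 0.5527 -0.0402  0.0739] 0.00029320520969163406 [  0.2357 113.3575  73.914 ]
grip [ 0.6556 -0.1521  0.2221] 0.0007718940553945982 [-104.8889    3.5106  222.1404]
```

View pics/ov0.png

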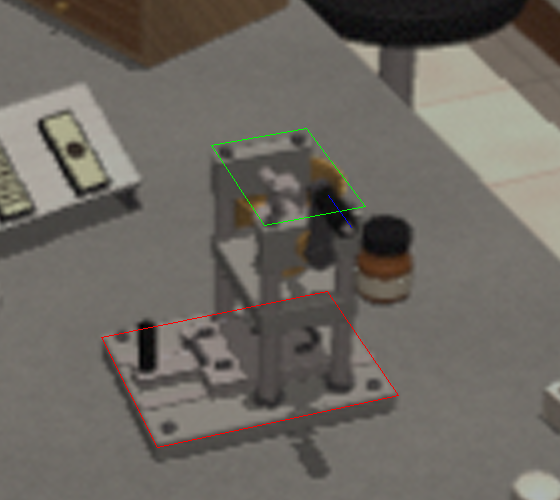

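View pics/ov1.png

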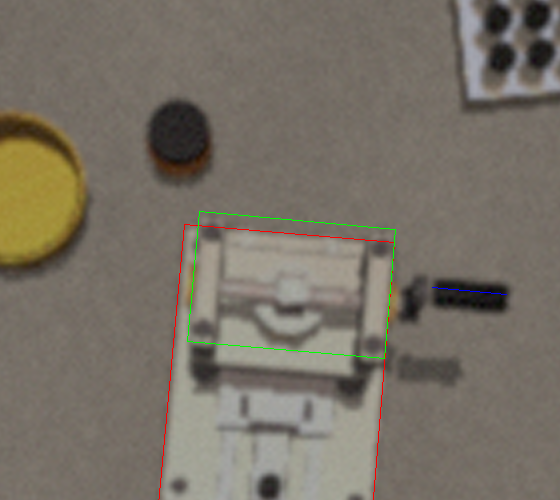

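```bash
cat > fit2.py <<'E'
from h import *
import pickle
from scipy.optimize import least_squares
np.set_printoptions(precision=4,suppress=True)
a,b=pickle.load(open("p0.pkl","rb"))
S=lambda u,v:(200+u/8-.5,160+v/8-.5)
T=lambda u,v:(145+u/5-.5,160+v/5-.5)
C=np.array([(38,13,12),(-38,13,12),(-38,-13,12),(38,-13,12)])/1e3
sets={"grid":([T(137,327),T(276,311),T(272,259),T(135,270)],[S(325,152),S(400,303),S(462,285),S(383,135)]),
"well":([T(112,182),T(254,168),T(250,118),T(109,127)],[S(477,105),S(556,250),S(608,232),S(532,90)])}
# carrier x up slope = +world y; y = z cross x -> world -x ... so +y corners are near robot
for n,(t,s) in sets.items():
  def pose(x): return R.from_euler("z",x[3])*R.from_euler("y",-np.pi/6), x[:3]
  def res(x):
    Q,p=pose(x); W=Q.apply(C)+p
    return np.r_[(proj(b,W)-np.array(t)).ravel(),(proj(a,W)-np.array(s)).ravel()]
  q=least_squares(res,[.52,.25,.05,np.pi/2]);print(n,q.x,np.degrees(q.x[3]),np.round(q.fun.reshape(-1,2),1).tolist())
Rc=[T(42,72),T(250,60),T(312,500),T(108,540)]
for c,z in zip(Rc,(.08,.03,.03,.08)): print(onz(b,c,z))
E
python3 fit2.py
```

```text
grid [0.5189 0.2433 0.0482 1.7239] 98.77420067056518 [[0.6, -1.0], [-0.1, -0.4], [-0.4, 0.6], [-0.1, 0.7], [0.7, 0.5], [0.2, -0.8], [-1.0, -0.6], [-0.1, 0.7]]
well [0.596  0.2594 0.0467 1.739 ] 99.63696137732106 [[0.9, -0.8], [-0.4, -0.1], [-0.8, 0.7], [0.3, 0.6], [0.6, 0.4], [-0.0, -0.6], [-0.2, -0.4], [0.0, 0.4]]
[0.6341 0.3248 0.08  ]
[0.6507 0.2236 0.03  ]
[0.4078 0.1809 0.03  ]
[0.3868 0.2798 0.08  ]
```

```bash
cat >> h.py <<'E'
np.set_printoptions(precision=4,suppress=True)
YP=np.radians(86.4); PO=np.array([.6625,-.0473,0])
def P2W(mm): return R.from_euler("z",YP).apply(np.array(mm,float)/1e3)+PO
def W2P(w): return R.from_euler("z",-YP).apply(np.array(w)-PO)*1e3
def tool(z,y):
    z=np.array(z,float);z/=np.linalg.norm(z);y=np.array(y,float);y-=z*(y@z);y/=np.linalg.norm(y)
    return R.from_matrix(np.c_[np.cross(y,z),y,z])
def plan(pos,rot,clo,grasp=True,vmax=38,wmax=.11):
    """pos = grasp point (if grasp) in world; prints rows"""
    o=ctrl.get_obs();p=np.array(o["tool_pos"]);Q=R.from_rotvec(o["tool_rot"])
    d=.155 if grasp else 0
    tp=np.array(pos)-d*rot.as_matrix()[:,2]
    rv=(Q.inv()*rot).as_rotvec()
    n=int(np.ceil(max(np.linalg.norm(tp-p)*1e3/vmax,np.linalg.norm(rv)/wmax,1)))
    dq=R.from_rotvec(rv/n);c=Q;rows=[]
    for i in range(n):
        s=c.inv().apply((tp-p)/n)*1e3
        rows.append([*np.round(rv/n,3),*np.round(s,1),clo]); c=c*dq
    print("total mm",np.linalg.norm(tp-p)*1e3,"deg",np.degrees(np.linalg.norm(rv)),"n",n)
    for i in range(0,n,8): print(str([[float(v) for v in r] for r in rows[i:i+8]]).replace(" ",""))
def st():
    o=ctrl.get_obs();Q=R.from_rotvec(o["tool_rot"]);g=o["tool_pos"]+.155*Q.as_matrix()[:,2]
    print("t",o["t"],"grasp",g,"press mm",W2P(g),"z",Q.as_matrix()[:,2],"y",Q.as_matrix()[:,1],"F",o["contact_force"],"op",o["opening"],"q",o["q"])
DOWN=tool([0,0,-1],P2W([1,0,0])-PO)
KN=np.array([.5525,-.0408,.057])
E
python3 -c "
from h import *
plan(KN+[0,0,.1],DOWN,-.1)"
```

```text
total mm 760.7206335153918 deg 11.22544957586939 n 21
[[0.0,-0.0,-0.009,-25.9,-24.9,4.4,-0.1],[0.0,-0.0,-0.009,-25.7,-25.1,4.4,-0.1],[0.0,-0.0,-0.009,-25.5,-25.4,4.4,-0.1],[0.0,-0.0,-0.009,-25.2,-25.6,4.4,-0.1],[0.0,-0.0,-0.009,-25.0,-25.9,4.4,-0.1],[0.0,-0.0,-0.009,-24.7,-26.1,4.4,-0.1],[0.0,-0.0,-0.009,-24.5,-26.3,4.4,-0.1],[0.0,-0.0,-0.009,-24.2,-26.5,4.4,-0.1]]
[[0.0,-0.0,-0.009,-24.0,-26.8,4.4,-0.1],[0.0,-0.0,-0.009,-23.7,-27.0,4.4,-0.1],[0.0,-0.0,-0.009,-23.5,-27.2,4.4,-0.1],[0.0,-0.0,-0.009,-23.2,-27.4,4.4,-0.1],[0.0,-0.0,-0.009,-23.0,-27.6,4.4,-0.1],[0.0,-0.0,-0.009,-22.7,-27.9,4.4,-0.1],[0.0,-0.0,-0.009,-22.5,-28.1,4.4,-0.1],[0.0,-0.0,-0.009,-22.2,-28.3,4.4,-0.1]]
[[0.0,-0.0,-0.009,-21.9,-28.5,4.4,-0.1],[0.0,-0.0,-0.009,-21.7,-28.7,4.4,-0.1],[0.0,-0.0,-0.009,-21.4,-28.9,4.4,-0.1],[0.0,-0.0,-0.009,-21.1,-29.1,4.4,-0.1],[0.0,-0.0,-0.009,-20.9,-29.3,4.4,-0.1]]
```

```bash
python3 -m crank '[[0,0,-0.009,-26,-25,4,-0.1],[0,0,-0.009,-26,-25,4,-0.1],[0,0,-0.009,-25,-25,4,-0.1],[0,0,-0.009,-25,-26,4,-0.1],[0,0,-0.009,-25,-26,4,-0.1],[0,0,-0.009,-25,-26,4,-0.1],[0,0,-0.009,-25,-26,4,-0.1],[0,0,-0.009,-24,-27,4,-0.1]]'
python3 -c "
from h import *
st();plan(KN+[0,0,.1],DOWN,-.1)"
```

```text
t: 2.67
tool_pos: [0.3121, 0.3541, 0.372]
tool_rot: [0.267, 3.128, 0.009]
contact_force: [0.5, -0.1, -0.1]
opening: 0.0469
t 2.6667 grasp [0.3125 0.355  0.217 ] press mm [379.52   374.6087 216.9878] z [ 0.0022  0.0055 -1.    ] y [0.1696 0.9855 0.0057] F [ 0.4904 -0.0514 -0.0625] op 0.046937397608538725 q [ 0.6899 -0.3072  1.9952  0.0029  1.4485 -0.7108]
total mm 466.2205498656336 deg 6.175689280996762 n 13
[[0.0,0.0,-0.008,-23.4,-26.8,4.5,-0.1],[0.0,0.0,-0.008,-23.1,-27.0,4.5,-0.1],[0.0,0.0,-0.008,-22.9,-27.2,4.5,-0.1],[0.0,0.0,-0.008,-22.7,-27.4,4.5,-0.1],[0.0,0.0,-0.008,-22.5,-27.6,4.5,-0.1],[0.0,0.0,-0.008,-22.2,-27.8,4.5,-0.1],[0.0,0.0,-0.008,-22.0,-27.9,4.5,-0.1],[0.0,0.0,-0.008,-21.8,-28.1,4.6,-0.1]]
[[0.0,0.0,-0.008,-21.5,-28.3,4.6,-0.1],[0.0,0.0,-0.008,-21.3,-28.5,4.6,-0.1],[0.0,0.0,-0.008,-21.1,-28.7,4.6,-0.1],[0.0,0.0,-0.008,-20.8,-28.8,4.6,-0.1],[0.0,0.0,-0.008,-20.6,-29.0,4.6,-0.1]]
```

Tracking works well.

```bash
python3 -m crank '[[0,0,-0.008,-23,-27,4,-0.1],[0,0,-0.008,-23,-27,4,-0.1],[0,0,-0.008,-23,-27,4,-0.1],[0,0,-0.008,-23,-27,4,-0.1],[0,0,-0.008,-22,-28,4,-0.1],[0,0,-0.008,-22,-28,4,-0.1],[0,0,-0.008,-22,-28,4,-0.1],[0,0,-0.008,-22,-28,4,-0.1]]'
python3 -m crank '[[0,0,-0.008,-22,-28,4,-0.1],[0,0,-0.008,-21,-28,4,-0.1],[0,0,-0.008,-21,-29,4,-0.1],[0,0,-0.008,-21,-29,4,-0.1],[0,0,-0.008,-21,-29,4,-0.1]]'
python3 -c "
from h import *
st();plan(KN,DOWN,-.1)"
```

```text
t: 3.33
tool_pos: [0.4636, 0.0977, 0.3403]
tool_rot: [0.16, 3.127, 0.014]
contact_force: [0.8, -0.3, -0.2]
opening: 0.047
t: 3.75
tool_pos: [0.5602, -0.0632, 0.3205]
tool_rot: [0.097, 3.126, 0.014]
contact_force: [1.1, 0.0, 0.6]
opening: 0.0472
t 3.75 grasp [ 0.5625 -0.0619  0.1655] press mm [-20.8004  98.8808 165.5341] z [ 0.0146  0.0086 -0.9999] y [0.0621 0.998  0.0095] F [1.0709 0.0022 0.6233] op 0.04720875868541449 q [-0.2466 -0.029   1.8393  0.0123  1.3192 -1.7582]
total mm 111.06604097189752 deg 0.9738958248868137 n 3
[[0.003,0.005,0.0,3.5,6.9,36.2,-0.1],[0.003,0.005,0.0,3.4,7.1,36.2,-0.1],[0.003,0.005,0.0,3.2,7.2,36.2,-0.1]]
```

```bash
python3 -m crank '[[0.009,0.015,0,11,21,8,-0.1],[0,0,0,0,0,0,-0.1]]'
python3 -c "
from h import *
st();plan(KN,DOWN,-.1)
a=shot('side','s2');crop(a,'k2',265,165,360,260,6)
b=shot('top','t2');crop(b,'k2t',255,135,360,225,6)"
```

```text
t: 3.92
tool_pos: [0.5535, -0.0489, 0.3109]
tool_rot: [-0.115, -3.137, 0.002]
contact_force: [-1.5, 0.2, 0.0]
opening: 0.047
t 3.9167 grasp [ 0.5531 -0.0491  0.1559] press mm [ -8.6735 109.0315 155.869 ] z [-0.0024 -0.0012 -1.    ] y [ 0.0729  0.9973 -0.0014] F [-1.5038  0.2403  0.0358] op 0.04696295192478761 q [-0.2218 -0.0347  1.8618 -0.0018  1.3166 -1.7191]
total mm 99.20640688026765 deg 0.6006029846228673 n 3
[[-0.0,-0.001,-0.003,0.5,2.7,33.0,-0.1],[-0.0,-0.001,-0.003,0.5,2.7,33.0,-0.1],[-0.0,-0.001,-0.003,0.5,2.7,33.0,-0.1]]
```

View pics/k2.png

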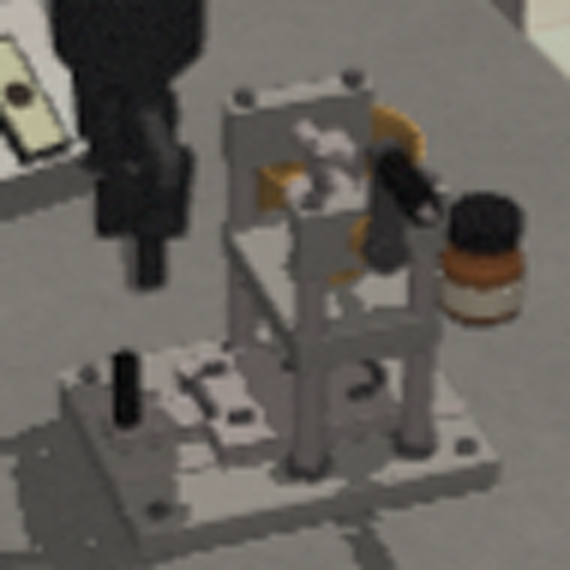

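```bash
python3 -m crank '[[0,0,-0.003,0,4,32,-0.1],[0,0,-0.003,0,4,32,-0.1],[0,0,-0.003,0.5,0,30,-0.1],[0,0,0,0,0,0,-0.1]]'
python3 -c "
from h import *
st();plan(KN,DOWN,-.1)"
```

```text
t: 4.35
tool_pos: [0.5577, -0.0414, 0.2234]
tool_rot: [0.094, 3.122, -0.01]
contact_force: [-1.9, 1.6, -1.4]
opening: 0.0469
t 4.35 grasp [ 0.5605 -0.0425  0.0684] press mm [ -1.6486 102.1298  68.4287] z [ 0.0178 -0.0072 -0.9998] y [ 0.0601  0.9982 -0.0061] F [-1.9412  1.6356 -1.3694] op 0.04688994965720507 q [-0.2066  0.0773  1.9089 -0.0037  1.1366 -1.7158]
total mm 12.550414855811539 deg 1.1103962057172956 n 1
[[-0.006,0.018,0.003,5.4,0.4,11.3,-0.1]]
```

```bash
python3 -m crank '[[-0.006,0.018,0.003,5,0.4,6,-0.1],[0,0,0,0,0,5,-0.1],[0,0,0,0,0,0,-0.1]]'
python3 -c "
from h import *
st();plan(KN,DOWN,-.1)"
```

```text
t: 4.6
tool_pos: [0.5534, -0.04, 0.2149]
tool_rot: [0.097, 3.138, 0.0]
contact_force: [0.4, 0.2, -0.1]
opening: 0.047
t 4.6 grasp [ 0.5537 -0.04    0.0599] press mm [  0.4234 109.0918  59.883 ] z [ 0.0019 -0.     -1.    ] y [0.0616 0.9981 0.0001] F [ 0.3985  0.1702 -0.1452] op 0.04700622389557647 q [-0.2064  0.0836  1.9186  0.0004  1.1376 -1.7158]
total mm 3.1061746101967116 deg 0.128355632243778 n 1
[[0.0,0.002,0.001,0.8,-0.8,2.9,-0.1]]
```

Close on the knob.

```bash
python3 -m crank '[[0,0,0,0,0,0,1],[0,0,0,0,0,0,1],[0,0,0,0,0,0,1],[0,0,0,0,0,0,1],[0,0,0,0,0,0,1]]' 40
python3 -c "
from h import *
st();a=shot('side','s3');crop(a,'k3',265,165,360,260,6)"
```

```text
t: 5.02
tool_pos: [0.5545, -0.0408, 0.2189]
tool_rot: [0.096, 3.131, -0.004]
contact_force: [0.6, -0.8, -3.8]
opening: 0.0147
t 5.0167 grasp [ 0.5558 -0.0412  0.0639] press mm [ -0.6481 106.8692  63.8724] z [ 0.0086 -0.0029 -1.    ] y [ 0.0615  0.9981 -0.0024] F [ 0.6077 -0.8352 -3.7865] op 0.014702692607575188 q [-0.2071  0.0787  1.9161 -0.0012  1.1378 -1.7159]
```

View pics/k3.png

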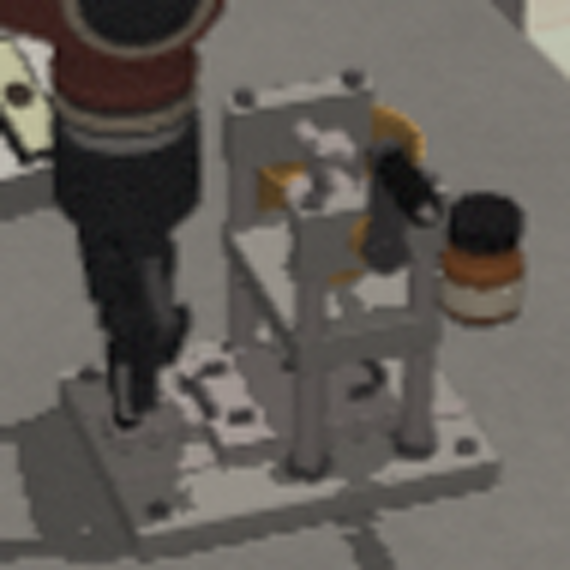

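```bash
python3 -m crank '[[0,0.005,0,7,0,0,1],[0,0,0,11,0,0,1],[0,0,0,11,0,0,1],[0,0,0,11,0,0,1],[0,0,0,11,0,0,1],[0,0,0,10,0,0,1],[0,0,0,8,0,0,1],[0,0,0,0,0,0,1]]'
python3 -c "
from h import *
st();a=shot('side','s4');crop(a,'k4',245,165,340,260,6)"
```

```text
t: 5.73
tool_pos: [0.4827, -0.036, 0.2188]
tool_rot: [0.097, 3.129, -0.003]
contact_force: [-1.9, -0.1, -2.7]
opening: 0.0149
t 5.7333 grasp [ 0.4843 -0.0364  0.0638] press mm [ -0.2918 178.5096  63.8326] z [ 0.0107 -0.0022 -0.9999] y [ 0.0618  0.9981 -0.0016] F [-1.8615 -0.1044 -2.6669] op 0.014871993420915709 q [-0.2285 -0.0933  2.0871  0.0003  1.1369 -1.7376]
```

View pics/k4.png

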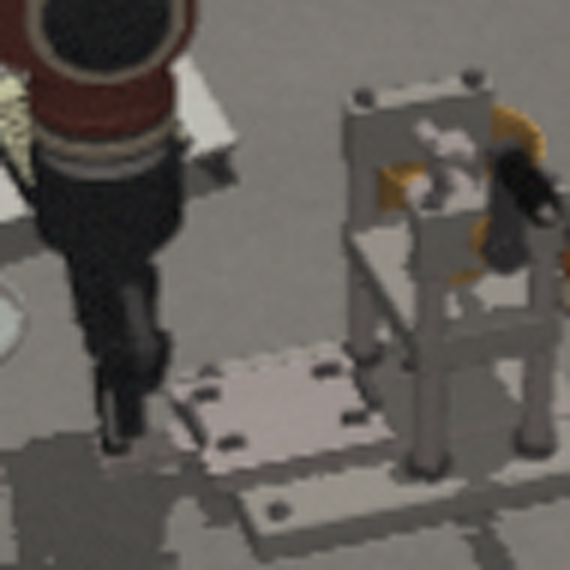

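The bed is moving out with the gripper (knob at crop 120,430). I'll pull until the force rises.

```bash
python3 -m crank '[[0,0.004,0,7,0,0,1],[0,0,0,7,0,0,1],[0,0,0,5,0,0,1],[0,0,0,0,0,0,1]]'
python3 -c "
from h import *
st()"
python3 -m crank '[[0,0,0,6,0,0,1],[0,0,0,4,0,0,1]]'
python3 -c "
from h import *
st()"
```

```text
t: 6.12
tool_pos: [0.4688, -0.0352, 0.2202]
tool_rot: [0.099, 3.101, -0.004]
contact_force: [-2.6, -1.3, -2.0]
opening: 0.0146
t 6.1167 grasp [ 0.4749 -0.0358  0.0653] press mm [ -0.3014 187.9109  65.3223] z [ 0.0393 -0.0036 -0.9992] y [ 0.064   0.998  -0.0011] F [-2.5975 -1.2598 -2.0332] op 0.014592478461044604 q [-0.2348 -0.1391  2.126   0.0063  1.1156 -1.7442]
t: 6.28
tool_pos: [0.4629, -0.0349, 0.221]
tool_rot: [0.101, 3.076, -0.004]
contact_force: [14.2, -1.1, -12.4]
opening: 0.0146
t 6.2833 grasp [ 0.4728 -0.0357  0.0663] press mm [ -0.2937 190.0251  66.3095] z [ 0.0639 -0.005  -0.9979] y [ 0.0658  0.9978 -0.0007] F [ 14.2163  -1.1355 -12.3553] op 0.014592625771233762 q [-0.2381 -0.163   2.1457  0.0115  1.0956 -1.7481]
```

```bash
python3 -m crank '[[0,0.03,0,-2,0,0,1],[0,0.03,0,0,0,0,-0.1],[0,0,0,0,0,0,-0.1],[0,0,0,0,0,0,-0.1]]'
python3 -m crank '[[0,0,0,0,0,-20,-0.1],[0,0,0,0,0,-36,-0.1],[0,0,0,0,0,-38,-0.1],[0,0,0,0,0,-38,-0.1]]'
cat >> h.py <<'E'
CP=np.array([.5189,.2433,.0482]); CY=np.radians(99.2)
CQ=R.from_euler("z",CY)*R.from_euler("y",-np.pi/6)
CR=tool(-CQ.as_matrix()[:,2],-CQ.as_matrix()[:,1])
def cg(h): return CP+CQ.apply([0,0,h])   # h m above underside
E
python3 - <<'E'
from h import *
st(); print(CQ.as_matrix()); plan(cg(.1),CR,-.1)
E
```

```text
t: 6.62
tool_pos: [0.4674, -0.0353, 0.223]
tool_rot: [0.104, 3.125, -0.002]
contact_force: [0.0, -0.1, 0.7]
opening: 0.047
t: 6.95
tool_pos: [0.462, -0.0342, 0.3497]
tool_rot: [-0.103, -3.133, -0.005]
contact_force: [0.5, 0.2, 0.1]
opening: 0.0469
t 6.95 grasp [ 0.4609 -0.0338  0.1947] press mm [  0.8645 202.039  194.7129] z [-0.0068  0.0032 -1.    ] y [0.0659 0.9978 0.0027] F [0.5299 0.2151 0.1149] op 0.04689425058680689 q [-0.2352 -0.3096  2.0348  0.0015  1.4238 -1.7403]
[[-0.1385 -0.9871  0.0799]
 [ 0.8549 -0.1599 -0.4936]
 [ 0.5     0.      0.866 ]]
total mm 188.39371348616734 deg 81.64550556694023 n 13
[[-0.027,0.033,0.101,-5.2,12.0,6.2,-0.1],[-0.027,0.033,0.101,-4.2,12.3,6.4,-0.1],[-0.027,0.033,0.101,-3.2,12.5,6.6,-0.1],[-0.027,0.033,0.101,-2.1,12.6,6.8,-0.1],[-0.027,0.033,0.101,-1.1,12.6,7.1,-0.1],[-0.027,0.033,0.101,-0.1,12.4,7.5,-0.1],[-0.027,0.033,0.101,0.9,12.2,7.8,-0.1],[-0.027,0.033,0.101,1.9,11.8,8.2,-0.1]]
[[-0.027,0.033,0.101,2.8,11.4,8.6,-0.1],[-0.027,0.033,0.101,3.6,10.8,9.0,-0.1],[-0.027,0.033,0.101,4.3,10.1,9.4,-0.1],[-0.027,0.033,0.101,5.0,9.4,9.8,-0.1],[-0.027,0.033,0.101,5.6,8.6,10.2,-0.1]]
```

```bash
python3 -m crank '[[-0.027,0.033,0.101,-5,12,6,-0.1],[-0.027,0.033,0.101,-4,12,6,-0.1],[-0.027,0.033,0.101,-3,12,6,-0.1],[-0.027,0.033,0.101,-2,12,7,-0.1],[-0.027,0.033,0.101,-1,12,7,-0.1],[-0.027,0.033,0.101,0,12,7,-0.1],[-0.027,0.033,0.101,1,12,8,-0.1],[-0.027,0.033,0.101,2,12,8,-0.1]]'
python3 - <<'E'
from h import *
st();plan(cg(.1),CR,-.1)
E
```

```text
t: 7.62
tool_pos: [0.5145, 0.0583, 0.3226]
tool_rot: [-1.278, -2.589, -0.341]
contact_force: [0.2, 0.6, 0.3]
opening: 0.0469
t 7.6167 grasp [0.4982 0.106  0.1761] press mm [142.6868 173.5869 176.0571] z [-0.1047  0.3078 -0.9457] y [0.7996 0.5915 0.104 ] F [0.1615 0.624  0.3246] op 0.046920330855845266 q [-0.0928 -0.1138  1.9259  0.3028  1.4736 -0.7978]
total mm 83.59538776098297 deg 29.764178102931368 n 5
[[-0.02,0.036,0.095,2.6,9.9,13.3,-0.1],[-0.02,0.036,0.095,3.0,9.3,13.6,-0.1],[-0.02,0.036,0.095,3.4,8.7,13.8,-0.1],[-0.02,0.036,0.095,3.7,8.1,14.1,-0.1],[-0.02,0.036,0.095,3.9,7.5,14.4,-0.1]]
```

```bash
python3 -m crank '[[-0.02,0.036,0.095,3,10,13,-0.1],[-0.02,0.036,0.095,3,9,13,-0.1],[-0.02,0.036,0.095,3,9,13,-0.1],[-0.02,0.036,0.095,3,8,12,-0.1],[0,0,0,0,0,0,-0.1]]'
python3 - <<'E'
from h import *
st();plan(cg(.06),CR,-.1)
a=shot('side','s5');crop(a,'k5',190,130,300,225,6)
b=shot('top','t5');crop(b,'k5t',255,135,360,235,6);crop(b,'k5r',145,160,245,275,5)
E
```

```text
t: 8.03
tool_pos: [0.5362, 0.1069, 0.2831]
tool_rot: [-1.684, -2.151, -0.452]
contact_force: [-0.3, 0.0, -0.8]
opening: 0.0469
t 8.0333 grasp [0.5221 0.1792 0.1467] press mm [217.1887 154.3633 146.6677] z [-0.0912  0.4663 -0.8799] y [0.9719 0.2344 0.0235] F [-0.3284  0.0028 -0.8064] op 0.04694423502884308 q [-0.0308 -0.0052  1.9057  0.4909  1.3847 -0.4013]
total mm 57.325467533237855 deg 4.836074391793398 n 2
[[-0.008,0.014,0.039,1.4,2.9,28.5,-0.1],[-0.008,0.014,0.039,1.1,2.6,28.5,-0.1]]
```

View pics/k5.png

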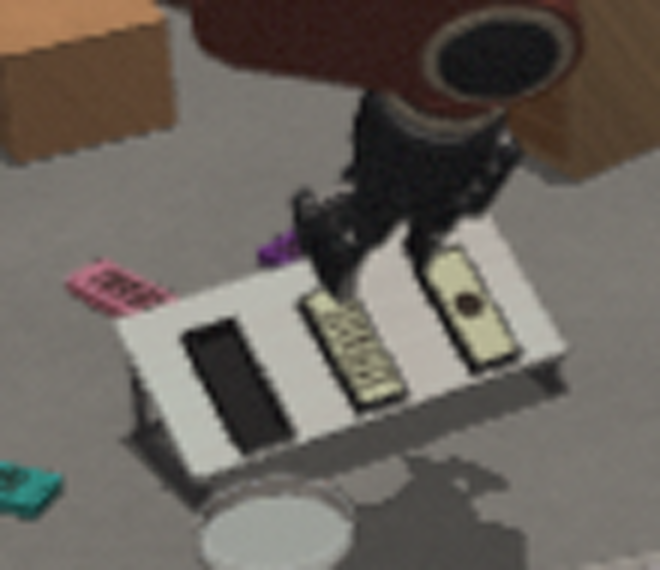

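View pics/k5t.png

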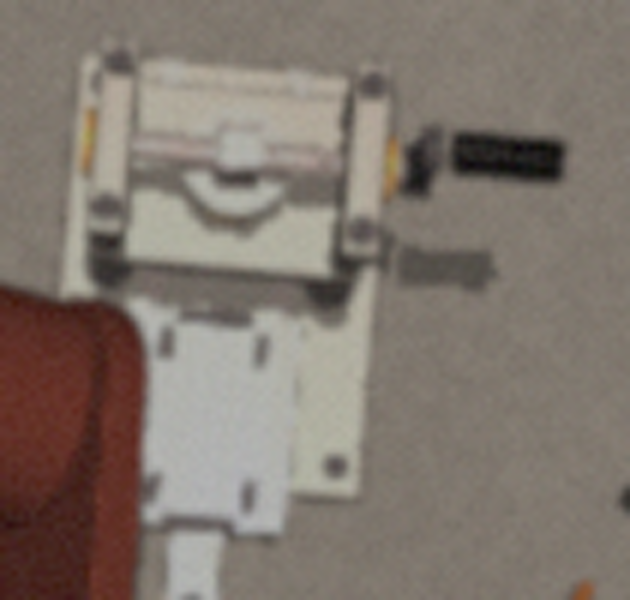

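View pics/k5r.png

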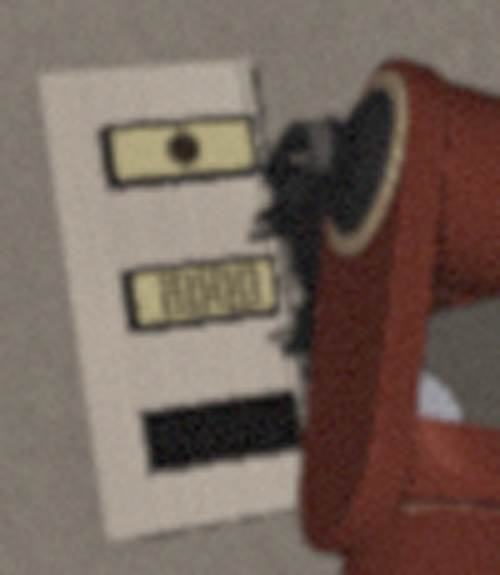

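```bash
python3 -m crank '[[-0.008,0.014,0.039,1.4,3,28,-0.1],[-0.008,0.014,0.039,1.2,2.6,27,-0.1],[0,0,0,0,0,0,-0.1],[0,0,0,0,0,0,-0.1]]'
python3 - <<'E'
from h import *
import pickle
st();plan(cg(.022),CR,-.1)
a,b=pickle.load(open("p0.pkl","rb"))
w=onz(b,(288.9,204.3),.040);print("nest",w,W2P(w))
l=onz(b,(255+158.5/6,135+415/6),.04);r=onz(b,(255+254.5/6,135+423.5/6),.04);print((l-r), np.degrees(np.arctan2(*(l-r)[1::-1])))
n=onz(b,(255+198.5/6,135+493.5/6),.04);f=onz(b,(255+214.5/6,135+345/6),.04);print(np.degrees(np.arctan2(*(n-f)[1::-1]))-90)
a=shot('side','s6');crop(a,'k6',190,130,300,225,6)
E
```

```text
t: 8.47
tool_pos: [0.5384, 0.134, 0.2428]
tool_rot: [-1.749, -2.079, -0.478]
contact_force: [0.9, -0.3, 0.2]
opening: 0.0468
t 8.4667 grasp [0.5276 0.2098 0.1081] press mm [248.0733 150.8113 108.0507] z [-0.07    0.4887 -0.8696] y [0.9858 0.1673 0.0147] F [ 0.888  -0.3463  0.2336] op 0.046797919336537416 q [ 0.0145  0.0571  1.9193  0.5363  1.2814 -0.3443]
total mm 47.12045199035027 deg 1.0331588686654756 n 2
[[0.004,0.004,0.007,-0.4,-1.1,23.5,-0.1],[0.004,0.004,0.007,-0.5,-1.0,23.5,-0.1]]
nest [ 0.5645 -0.041   0.04  ] [ 0.1803 98.178  40.    ]
[0.0029 0.0442 0.    ] 86.28284881475608
85.09894247683812
```

View pics/k6.png

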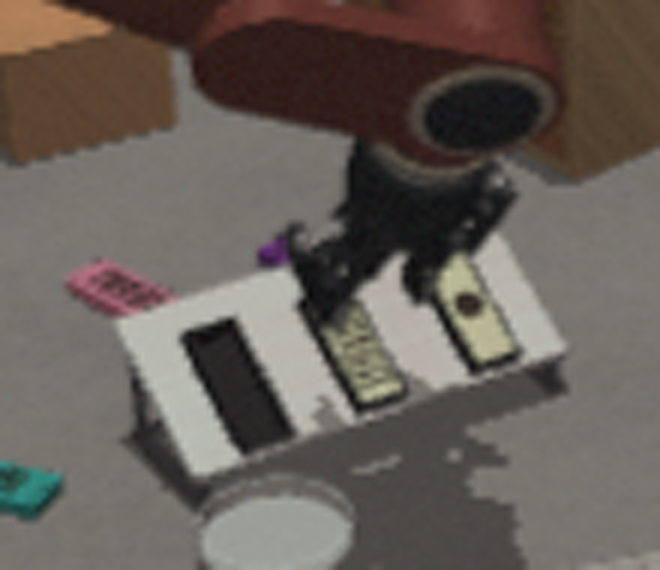

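```bash
python3 -m crank '[[0.004,0.004,0.007,-0.5,-1,21,-0.1],[0.004,0.004,0.007,-0.5,-1,17,-0.1],[0,0,0,0,0,0,-0.1],[0,0,0,0,0,0,-0.1]]'
python3 - <<'E'
from h import *
st();plan(cg(.019),CR,-.1);Q=CQ
g=ctrl.get_obs();gp=g["tool_pos"]+.155*R.from_rotvec(g["tool_rot"]).as_matrix()[:,2]
print("in carrier mm",CQ.inv().apply(gp-CP)*1e3)
a=shot('side','s7');crop(a,'k7',210,150,285,215,8)
E
```

```text
t: 8.85
tool_pos: [0.5362, 0.1496, 0.2147]
tool_rot: [-1.753, -2.068, -0.48]
contact_force: [0.5, -0.7, 1.0]
opening: 0.0467
t 8.85 grasp [0.5253 0.2261 0.0803] press mm [264.2348 154.0477  80.3161] z [-0.0703  0.4933 -0.867 ] y [0.9869 0.1606 0.0114] F [ 0.5157 -0.7156  0.9879] op 0.04672188090478773 q [ 0.0423  0.1002  1.9287  0.5551  1.2247 -0.3445]
total mm 17.962648166560967 deg 0.6656211082216241 n 1
[[0.009,0.002,0.006,-0.7,-2.3,17.8,-0.1]]
in carrier mm [ 0.4495 -3.6127 36.825 ]
```

View pics/k7.png

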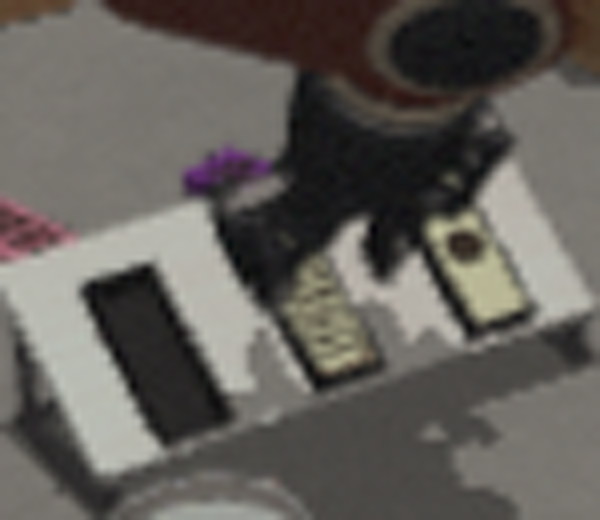

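```bash
python3 -m crank '[[0.009,0.002,0.006,-0.5,-3.5,2,-0.1],[0,0,0,0,0,8,-0.1],[0,0,0,0,0,0,-0.1],[0,0,0,0,0,0,-0.1]]'
cat >> h.py <<'E'
def inc():
    g=ctrl.get_obs();gp=g["tool_pos"]+.155*R.from_rotvec(g["tool_rot"]).as_matrix()[:,2]
    print("in carrier mm",CQ.inv().apply(gp-CP)*1e3,"F",g["contact_force"])
E
python3 - <<'E'
from h import *
inc();plan(cg(.019),CR,-.1)
a=shot('side','s8');crop(a,'k8',210,150,285,215,8)
E
```

```text
t: 9.23
tool_pos: [0.533, 0.1529, 0.2079]
tool_rot: [-1.754, -2.062, -0.474]
contact_force: [0.5, 0.2, 1.0]
opening: 0.0471
in carrier mm [ 0.5031 -0.0385 29.0436] F [0.4563 0.203  1.0194]
total mm 10.077301001205111 deg 0.24632209042841563 n 1
[[0.004,0.001,0.002,-0.6,0.5,10.0,-0.1]]
```

View pics/k8.png

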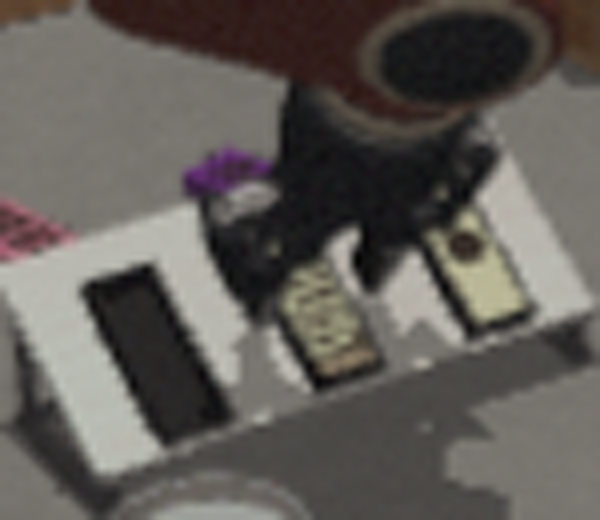

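```bash
python3 -m crank '[[0.004,0.001,0.002,-0.5,0.5,6,-0.1],[0,0,0,0,0,0,-0.1],[0,0,0,0,0,2,-0.1],[0,0,0,0,0,0,-0.1]]'
python3 - <<'E'
from h import *
inc();plan(cg(.019),CR,-.1)
E
```

```text
t: 9.62
tool_pos: [0.533, 0.1568, 0.2001]
tool_rot: [-1.753, -2.059, -0.469]
contact_force: [0.2, 0.2, -0.2]
opening: 0.0474
in carrier mm [ 0.1031  0.0259 20.3379] F [ 0.2118  0.213  -0.197 ]
total mm 1.341039114369938 deg 0.040144969602335046 n 1
[[-0.001,-0.0,-0.0,-0.1,-0.1,1.3,-0.1]]
```

```bash
python3 -m crank '[[0,0,0,0,0,0,0.15],[0,0,0,0,0,0,0.3],[0,0,0,0,0,0,0.6],[0,0,0,0,0,0,0.6],[0,0,0,0,0,0,0.6]]' 40
python3 - <<'E'
from h import *
inc();st()
a=shot('side','s9');crop(a,'k9',210,150,285,215,8)
E
```

```text
t: 10.03
tool_pos: [0.5332, 0.1568, 0.2002]
tool_rot: [-1.753, -2.06, -0.469]
contact_force: [0.5, 0.2, 0.0]
opening: 0.033
in carrier mm [-0.0189 -0.2362 20.4614] F [0.5055 0.1797 0.0441]
t 10.0333 grasp [0.5208 0.2332 0.0659] press mm [271.0698 159.063   65.9106] z [-0.0802  0.4933 -0.8662] y [ 0.9871  0.16   -0.0003] F [0.5055 0.1797 0.0441] op 0.03302982643900963 q [ 0.0555  0.1219  1.9342  0.5611  1.2053 -0.3423]
```

View pics/k9.png

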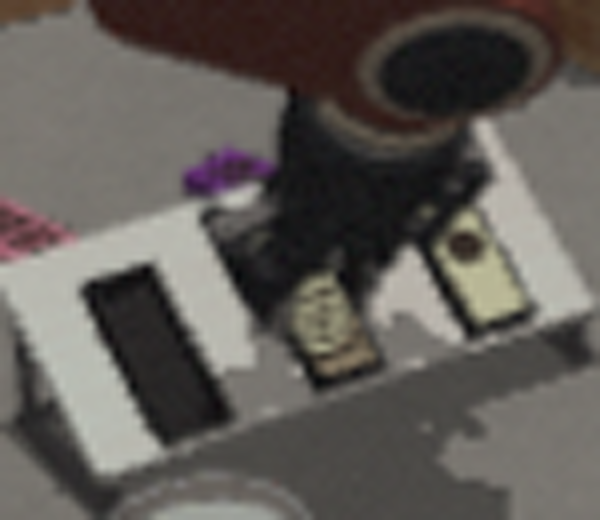

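```bash
python3 -m crank '[[0,0,0,0,0,-8,0.6],[0,0,0,0,0,-16,0.6],[0,0,0,0,0,-22,0.6],[0,0,0,0,0,-24,0.6],[0,0,0,0,0,-20,0.6],[0,0,0,0,0,-10,0.6]]' 50
python3 - <<'E'
from h import *
st()
a=shot('side','s10');crop(a,'k10',190,110,300,215,6)
N=P2W([0,99,36+20.4+60])
print(N);plan(N,DOWN,.6,vmax=30,wmax=.1)
E
```

```text
t: 10.58
tool_pos: [0.5395, 0.1056, 0.2877]
tool_rot: [-1.749, -2.056, -0.458]
contact_force: [0.3, -0.0, 0.4]
opening: 0.0325
t 10.5833 grasp [0.5256 0.1819 0.1534] press mm [220.1595 151.033  153.4363] z [-0.0896  0.4921 -0.8659] y [ 0.9866  0.1627 -0.0096] F [ 0.2557 -0.0046  0.3745] op 0.03245298971885127 q [-0.0379 -0.0027  1.8975  0.5188  1.3968 -0.3298]
[ 0.5637 -0.0411  0.1164]
total mm 149.3117707539695 deg 81.93568160623198 n 15
[[0.023,-0.03,-0.088,-9.2,-0.0,-3.9,0.6],[0.023,-0.03,-0.088,-9.2,-0.9,-3.6,0.6],[0.023,-0.03,-0.088,-9.2,-1.8,-3.3,0.6],[0.023,-0.03,-0.088,-9.1,-2.7,-3.0,0.6],[0.023,-0.03,-0.088,-8.9,-3.5,-2.7,0.6],[0.023,-0.03,-0.088,-8.6,-4.4,-2.3,0.6],[0.023,-0.03,-0.088,-8.3,-5.2,-1.9,0.6],[0.023,-0.03,-0.088,-7.9,-5.9,-1.6,0.6]]
[[0.023,-0.03,-0.088,-7.3,-6.6,-1.2,0.6],[0.023,-0.03,-0.088,-6.8,-7.2,-0.8,0.6],[0.023,-0.03,-0.088,-6.1,-7.8,-0.5,0.6],[0.023,-0.03,-0.088,-5.4,-8.3,-0.1,0.6],[0.023,-0.03,-0.088,-4.7,-8.8,0.2,0.6],[0.023,-0.03,-0.088,-3.9,-9.1,0.6,0.6],[0.023,-0.03,-0.088,-3.0,-9.4,0.9,0.6]]
```

View pics/k10.png

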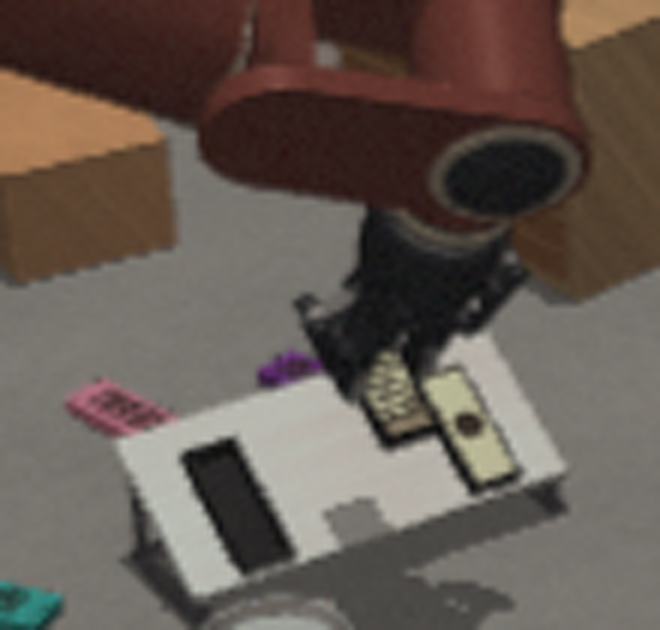

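```bash
python3 -m crank '[[0.023,-0.03,-0.088,-9,0,-4,0.6],[0.023,-0.03,-0.088,-9,-1,-4,0.6],[0.023,-0.03,-0.088,-9,-2,-3,0.6],[0.023,-0.03,-0.088,-9,-3,-3,0.6],[0.023,-0.03,-0.088,-9,-3.5,-3,0.6],[0.023,-0.03,-0.088,-8.5,-4.5,-2,0.6],[0.023,-0.03,-0.088,-8,-5,-2,0.6],[0.023,-0.03,-0.088,-8,-6,-1.5,0.6]]'
python3 - <<'E'
from h import *
st()
N=P2W([0,99,36+20.4+60])
plan(N,DOWN,.6,vmax=30,wmax=.1)
E
```

```text
t: 11.3
tool_pos: [0.5518, 0.0263, 0.2773]
tool_rot: [-0.927, -2.791, -0.232]
contact_force: [0.9, -0.6, -0.1]
opening: 0.0324
t 11.3 grasp [0.5315 0.0583 0.127 ] press mm [ 97.2106 137.3896 127.016 ] z [-0.1311  0.207  -0.9695] y [0.6042 0.792  0.0874] F [ 0.9107 -0.5697 -0.1342] op 0.032407278184842896 q [-0.124   0.0298  1.8634  0.1929  1.4106 -1.0997]
total mm 68.63320675788795 deg 35.981119024403235 n 7
[[0.022,-0.028,-0.082,-7.1,-6.7,-1.4,0.6],[0.022,-0.028,-0.082,-6.5,-7.3,-1.1,0.6],[0.022,-0.028,-0.082,-5.9,-7.8,-0.7,0.6],[0.022,-0.028,-0.082,-5.3,-8.3,-0.4,0.6],[0.022,-0.028,-0.082,-4.6,-8.7,-0.1,0.6],[0.022,-0.028,-0.082,-3.9,-9.0,0.3,0.6],[0.022,-0.028,-0.082,-3.1,-9.3,0.6,0.6]]
```

```bash
python3 -m crank '[[0.022,-0.028,-0.082,-7,-7,-1.5,0.6],[0.022,-0.028,-0.082,-6.5,-7,-1,0.6],[0.022,-0.028,-0.082,-6,-8,-0.7,0.6],[0.022,-0.028,-0.082,-5,-8,-0.5,0.6],[0.022,-0.028,-0.082,-4.5,-8.5,0,0.6],[0.022,-0.028,-0.082,-4,-8,0,0.6],[0,0,0,0,0,0,0.6],[0,0,0,0,0,0,0.6]]'
python3 - <<'E'
from h import *
st()
N=P2W([0,99,36+20.4+25])
plan(N,DOWN,.6,vmax=30,wmax=.1)
a=shot('side','s11');crop(a,'k11',245,150,345,250,6)
b=shot('top','t11');crop(b,'k11t',245,135,350,235,6)
E
```

```text
t: 11.97
tool_pos: [0.5606, -0.0314, 0.2647]
tool_rot: [-0.186, -3.101, -0.029]
contact_force: [0.2, 0.1, -0.7]
opening: 0.0327
t 11.9667 grasp [ 0.5553 -0.0282  0.1098] press mm [ 12.2895 108.172  109.8128] z [-0.0338  0.0204 -0.9992] y [0.1195 0.9927 0.0163] F [ 0.202   0.1193 -0.6707] op 0.032709064417202637 q [-0.1911  0.04    1.8703  0.0143  1.2684 -1.6469]
total mm 30.063792119160112 deg 3.96068493458381 n 2
[[0.009,-0.018,-0.028,-2.6,-4.8,14.0,0.6],[0.009,-0.018,-0.028,-2.3,-4.8,14.1,0.6]]
```

View pics/k11.png

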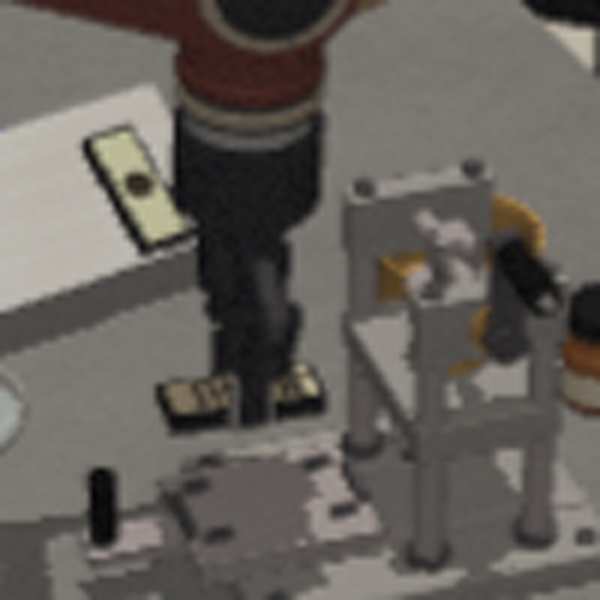

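View pics/k11t.png

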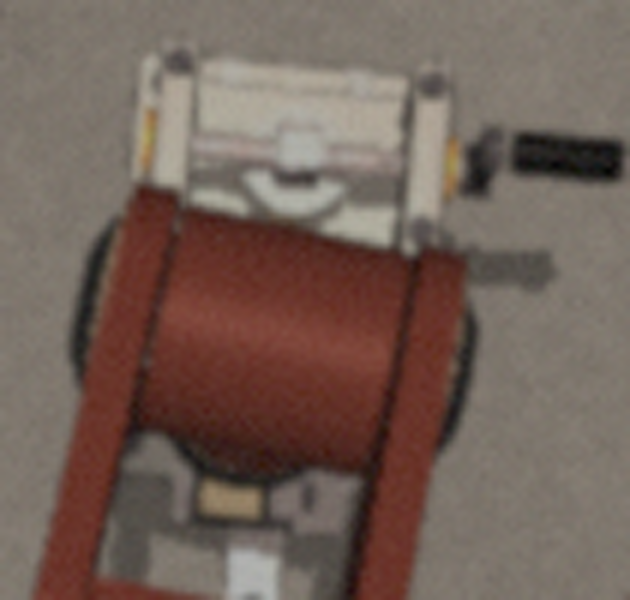

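```bash
cat > ov.py <<'E'
from h import *
import sys
def ov(p,name,x0,y0,x1,y1,h=.0204,s=8,dx=0,yo=0):
    o=ctrl.get_obs();Q=R.from_rotvec(o["tool_rot"]);M=Q.as_matrix();g=o["tool_pos"]+.155*M[:,2]
    big=cv2.resize(p["image"][y0:y1,x0:x1,::-1],None,fx=s,fy=s,interpolation=cv2.INTER_CUBIC)
    for hh,c in((h,(0,0,255)),(h-.012,(0,255,0))):
        W=[g+M[:,2]*hh+M[:,0]*(a*.042+dx)+M[:,1]*b*.017 for a,b in((1,1),(1,-1),(-1,-1),(-1,1))]
        uv=(proj(p,W)+.5-[x0,y0])*s
        cv2.polylines(big,[uv.astype(int)],True,c,1)
    for q in([19.5,44.5],[-19.5,44.5],[-19.5,-44.5],[19.5,-44.5]):
        w=P2W([q[0],q[1]+100+yo,42]);u=((proj(p,w)[0]+.5-[x0,y0])*s).astype(int);cv2.circle(big,tuple(int(v) for v in u),4,(255,0,0),1)
    cv2.imwrite(f"pics/{name}.png",big)
E
python3 - <<'E'
from ov import *
a=eyes.get_image("side"); ov(a,"ov11",260,190,330,255,s=10)
E
```

```text
(no output)
```

View pics/ov11.png

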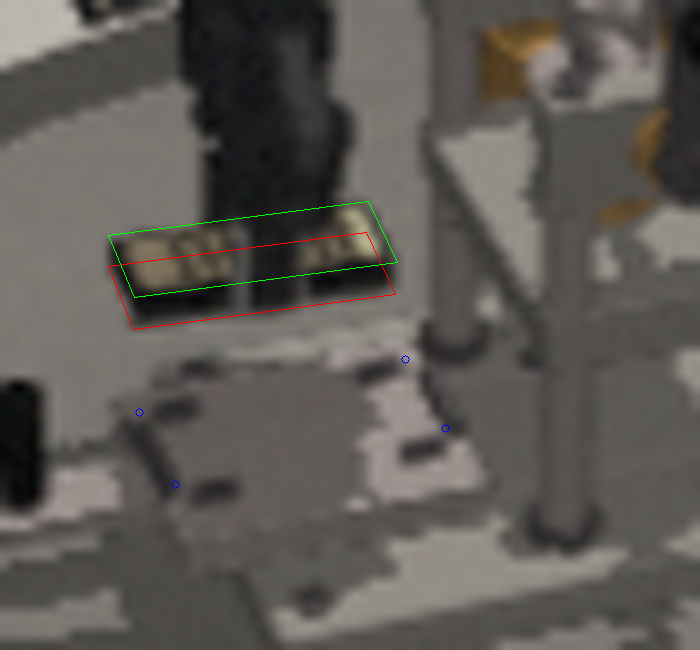

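```bash
python3 -m crank '[[0.009,-0.018,-0.028,-2.5,-5,14,0.6],[0.009,-0.018,-0.028,-2,-5,10,0.6],[0,0,0,0,0,0,0.6],[0,0,0,0,0,0,0.6]]'
python3 - <<'E'
from ov import *
st();N=P2W([0,99,36+20.4+12]);plan(N,DOWN,.6)
a=eyes.get_image("side")
for sx in(1,-1):
  for sy in(1,-1):
    print(sx,sy,(proj(a,P2W([sx*21,100+sy*34,42]))[0]+.5-[260,190])*10)
E
```

```text
t: 12.45
tool_pos: [0.564, -0.0397, 0.2412]
tool_rot: [0.098, 3.137, 0.0]
contact_force: [-0.2, 0.3, -0.5]
opening: 0.0325
t 12.45 grasp [ 0.5644 -0.0397  0.0862] press mm [ 1.4677 98.3688 86.1784] z [ 0.0028  0.0001 -1.    ] y [0.0623 0.9981 0.0003] F [-0.2137  0.293  -0.4686] op 0.0324728523695316 q [-0.202   0.0701  1.8825  0.0007  1.1862 -1.7106]
total mm 17.83599640710342 deg 0.1644132898731291 n 1
[[0.0,0.003,0.0,0.2,-1.4,17.8,0.6]]
1 1 [170.2284 403.8317]
1 -1 [372.9848 362.8815]
-1 1 [209.3666 480.5199]
-1 -1 [415.9138 437.9802]
```

```bash
python3 -m crank '[[0,0.003,0,0.3,-1.4,8,0.6],[0,0,0,0,0,6,0.6],[0,0,0,0,0,0,0.6],[0,0,0,0,0,0,0.6]]'
python3 - <<'E'
from ov import *
st()
a=eyes.get_image("side");ov(a,"ov12",260,190,330,255,s=10);crop(a,"c12",260,190,330,255,10)
E
```

```text
t: 12.83
tool_pos: [0.564, -0.0403, 0.2276]
tool_rot: [0.099, 3.139, 0.001]
contact_force: [0.3, -0.1, -1.0]
opening: 0.0325
t 12.8333 grasp [ 0.5642 -0.0402  0.0726] press mm [ 0.9383 98.5664 72.5962] z [ 0.001   0.0008 -1.    ] y [0.0633 0.998  0.0009] F [ 0.2781 -0.068  -0.9706] op 0.03247787879293601 q [-0.2031  0.0895  1.8877  0.0011  1.1636 -1.711 ]
```

View pics/ov12.png

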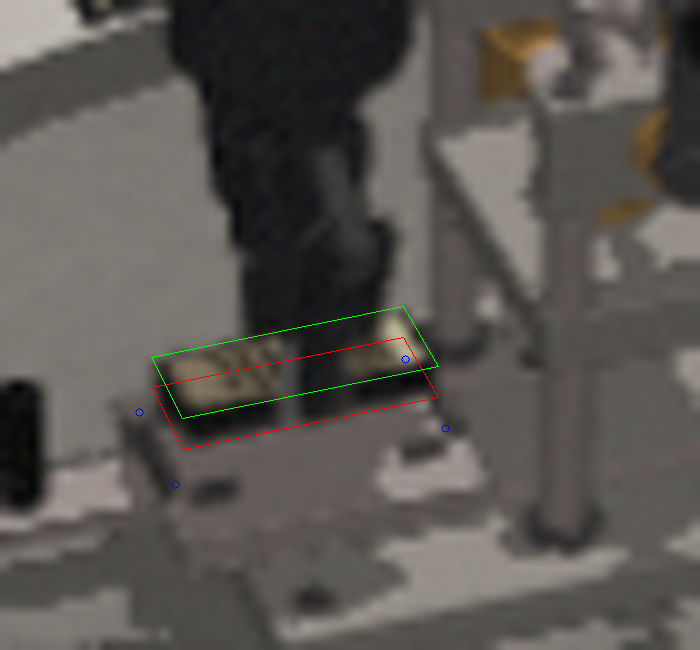

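View pics/c12.png

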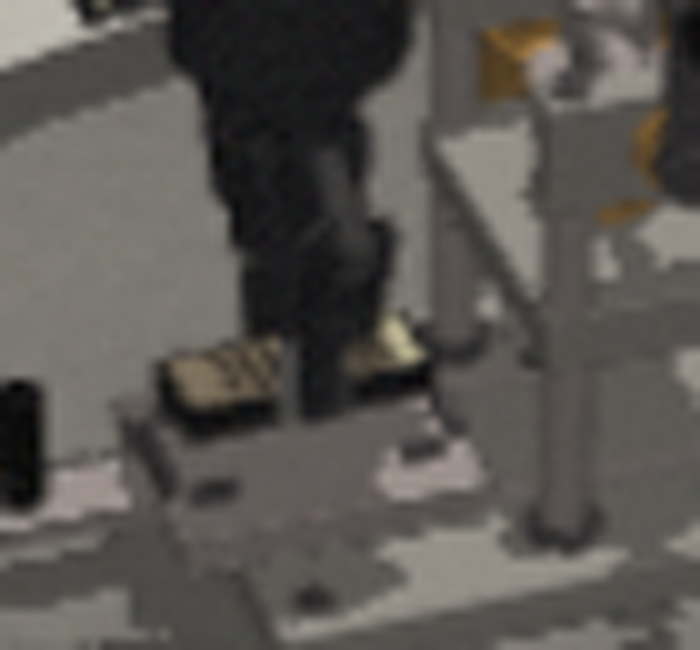

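```bash
python3 -m crank '[[0,0.001,0,-0.6,-0.6,4,0.6],[0,0,0,0,0,4,0.6],[0,0,0,0,0,0,0.6],[0,0,0,0,0,0,0.6]]'
python3 - <<'E'
from ov import *
st();plan(P2W([.2,98.2,56.4]),DOWN,.6)
E
```

```text
t: 13.22
tool_pos: [0.5649, -0.041, 0.2193]
tool_rot: [0.1, 3.139, 0.001]
contact_force: [-0.2, -0.2, -1.1]
opening: 0.0324
t 13.2167 grasp [ 0.565  -0.0408  0.0643] press mm [ 0.3207 97.749  64.2951] z [ 0.0006  0.0009 -1.    ] y [0.0635 0.998  0.0009] F [-0.1906 -0.1921 -1.0669] op 0.032366378825813225 q [-0.204   0.1033  1.8888  0.0011  1.1491 -1.7117]
total mm 7.903545842316638 deg 0.07412599666789339 n 1
[[0.001,0.001,-0.001,0.4,0.0,7.9,0.6]]
```

```bash
python3 -m crank '[[0,0.001,0,0.4,0,3,0.6],[0,0,0,0,0,2,0.6],[0,0,0,0,0,1,0.6],[0,0,0,0,0,0,0.6]]'
python3 - <<'E'
from ov import *
st()
a=eyes.get_image("side");crop(a,"c13",260,190,330,255,10)
E
python3 -m crank '[[0,0,0,0,0,1.5,0.6],[0,0,0,0,0,0.5,0.6]]'
```

```text
t: 13.55
tool_pos: [0.5645, -0.041, 0.2128]
tool_rot: [-0.1, -3.14, -0.001]
contact_force: [-0.0, 1.1, -0.8]
opening: 0.0326
t 13.55 grasp [ 0.5644 -0.0408  0.0578] press mm [ 0.2797 98.3007 57.7662] z [-0.0004  0.0009 -1.    ] y [0.0636 0.998  0.0009] F [-0.0022  1.07   -0.8056] op 0.032605456539312655 q [-0.2041  0.1121  1.8918  0.0009  1.1382 -1.7117]
t: 13.77
tool_pos: [0.5646, -0.041, 0.211]
tool_rot: [0.1, 3.14, 0.001]
contact_force: [-0.0, -0.2, 0.5]
opening: 0.0324
```

View pics/c13.png

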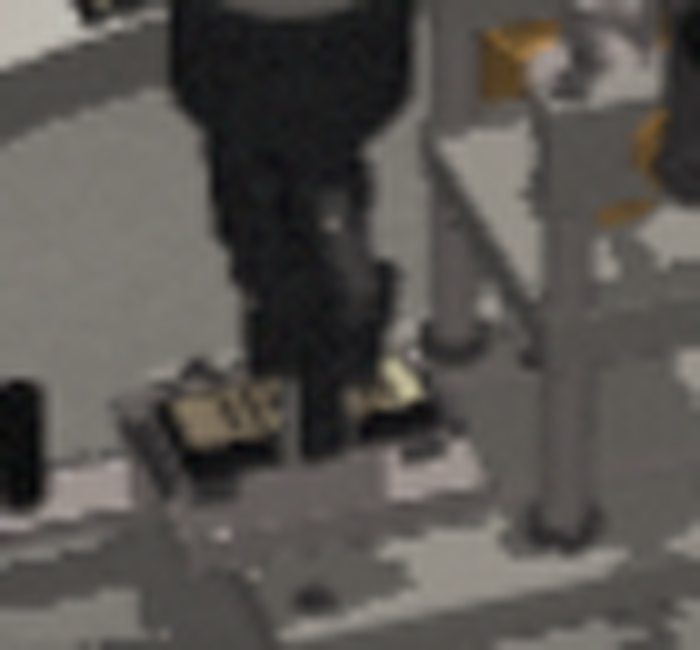

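```bash
python3 -m crank '[[0,0,0,0,0,1,0.6],[0,0,0,0,0,0.5,0.6]]'
python3 -m crank '[[0,0,0,0,0,1,0.6],[0,0,0,0,0,1,0.6]]'
python3 -c "
from h import *
st()"
```

```text
t: 13.93
tool_pos: [0.565, -0.041, 0.2104]
tool_rot: [0.1, 3.139, 0.001]
contact_force: [-2.3, 0.4, 4.1]
opening: 0.0328
t: 14.1
tool_pos: [0.5658, -0.0411, 0.2104]
tool_rot: [0.1, 3.138, 0.001]
contact_force: [-2.3, 0.3, 6.1]
opening: 0.0327
t 14.1 grasp [ 0.5662 -0.041   0.0554] press mm [ 0.2327 96.5512 55.3716] z [ 0.0024  0.0008 -1.    ] y [0.0636 0.998  0.0009] F [-2.3276  0.3381  6.1401] op 0.03274934623310324 q [-0.204   0.1179  1.8901  0.0014  1.1313 -1.7117]
```

```bash
python3 -m crank '[[0,0,0,0,0,0,0.1],[0,0,0,0,0,0,-0.05],[0,0,0,0,0,0,-0.1],[0,0,0,0,0,0,-0.1]]'
python3 -m crank '[[0,0,0,0,0,-10,-0.1],[0,0,0,0,0,-25,-0.1],[0,0,0,0,0,-35,-0.1],[0,0,0,0,0,-30,-0.1]]'
python3 - <<'E'
from ov import *
st()
a=eyes.get_image("side");crop(a,"c14",255,185,335,255,9)
plan(P2W([0,190,140]),DOWN,.2)
E
```

```text
t: 14.43
tool_pos: [0.566, -0.0412, 0.2105]
tool_rot: [0.1, 3.136, 0.001]
contact_force: [0.1, 0.4, -1.1]
opening: 0.0469
t: 14.77
tool_pos: [0.5623, -0.0407, 0.3048]
tool_rot: [-0.1, -3.124, -0.006]
contact_force: [1.3, 0.2, -0.1]
opening: 0.047
t 14.7667 grasp [ 0.5599 -0.04    0.1499] press mm [  0.8438 102.8625 149.8601] z [-0.0156  0.0043 -0.9999] y [0.0638 0.998  0.0033] F [ 1.3393  0.2332 -0.0799] op 0.04695069313806428 q [-0.2044 -0.0055  1.8438  0.0011  1.3195 -1.7116]
total mm 93.32478902173561 deg 0.2946037385292031 n 3
[[0.001,-0.002,-0.0,30.5,-0.1,5.9,0.2],[0.001,-0.002,-0.0,30.6,-0.1,5.8,0.2],[0.001,-0.002,-0.0,30.6,-0.1,5.8,0.2]]
```

View pics/c14.png

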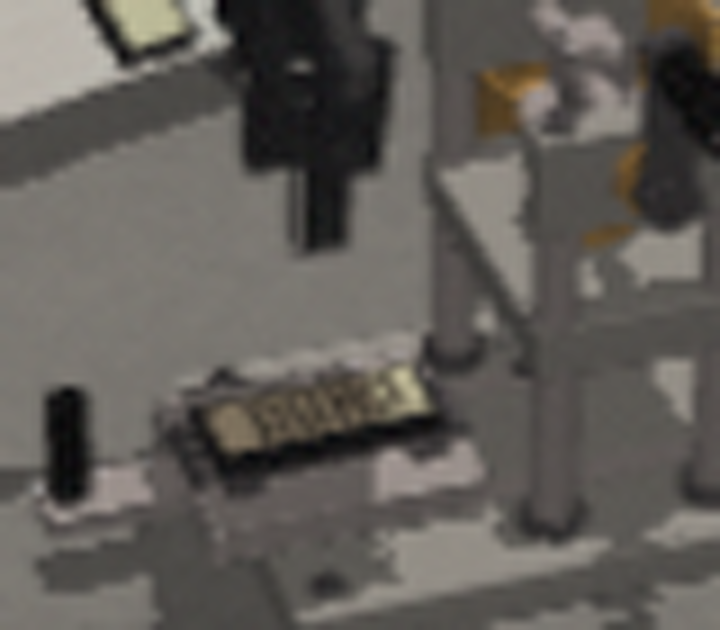

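```bash
cat >> h.py <<'E'
YD=P2W([0,1,0])-PO; XD=P2W([1,0,0])-PO
def lean(deg): return tool(-YD*np.sin(np.radians(deg))+np.array([0,0,-np.cos(np.radians(deg))]),XD)
E
python3 - <<'E'
from h import *
b=eyes.get_image("top")
for n in("bed_knob",):
    print([(r["centre"],W2P(r["centre"]),r["confidence"]) for r in spotter.mark_of(n,b)])
crop(b,"c15t",250,135,350,255,5)
plan(P2W([0,189,115]),lean(15),-.1)
E
```

```text
[([0.4762, -0.0359, 0.056], array([ -0.3204, 186.6482,  56.    ]), 0.63), ([0.7584, 0.1412, 0.0045], array([194.1496, -83.8748,   4.5   ]), 0.49)]
total mm 97.61551506051033 deg 0.46746187613797224 n 3
[[0.001,-0.003,-0.0,29.9,-0.1,12.8,-0.1],[0.001,-0.003,-0.0,30.0,-0.1,12.7,-0.1],[0.001,-0.003,-0.0,30.0,-0.1,12.6,-0.1]]
```

View pics/c15t.png

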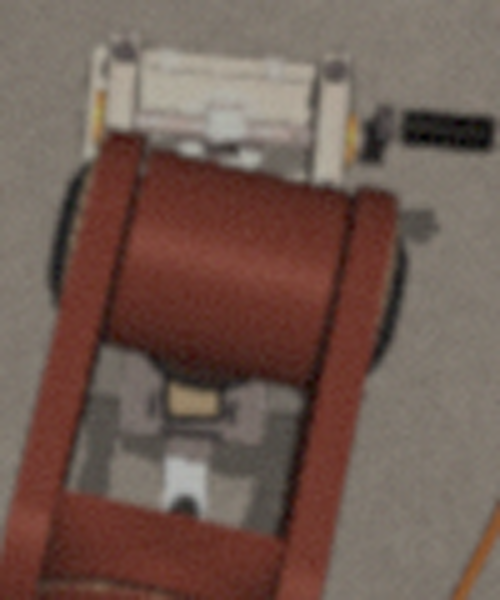

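```bash
cat >> h.py <<'E'
YD*=1e3;XD*=1e3
E
python3 - <<'E'
from h import *
plan(P2W([0,188,115]),lean(15),-.1)
E
```

```text
total mm 136.08833281453147 deg 15.432994261053494 n 4
[[0.001,-0.067,-0.0,32.2,-0.1,11.0,-0.1],[0.001,-0.067,-0.0,32.9,-0.1,8.8,-0.1],[0.001,-0.067,-0.0,33.4,-0.1,6.5,-0.1],[0.001,-0.067,-0.0,33.8,-0.1,4.3,-0.1]]
```

```bash
python3 -m crank '[[0.001,-0.067,0,32,0,11,-0.1],[0.001,-0.067,0,33,0,9,-0.1],[0.001,-0.067,0,33,0,6,-0.1],[0.001,-0.06,0,27,0,4,-0.1],[0,0,0,0,0,0,-0.1],[0,0,0,0,0,0,-0.1]]'
python3 - <<'E'
from h import *
st();plan(P2W([0,188,60]),lean(15),-.1)
E
```

```text
t: 15.42
tool_pos: [0.4353, -0.032, 0.2555]
tool_rot: [0.093, 2.889, -0.011]
contact_force: [0.7, 1.2, 1.3]
opening: 0.0473
t 15.4167 grasp [ 0.4737 -0.0345  0.1053] press mm [  0.9437 189.2322 105.3417] z [ 0.2478 -0.0157 -0.9687] y [0.0642 0.9979 0.0002] F [0.6772 1.1678 1.2755] op 0.04730649261318392 q [-0.256  -0.3515  2.2375  0.0562  1.0099 -1.7866]
total mm 45.78305866346694 deg 0.6310819544141527 n 2
[[-0.0,-0.005,-0.001,5.9,-0.5,22.1,-0.1],[-0.0,-0.005,-0.001,6.0,-0.5,22.1,-0.1]]
```

```bash
python3 -m crank '[[0,-0.005,0,6,-0.5,20,-0.1],[0,-0.005,0,5,-0.5,16,-0.1],[0,0,0,0,0,0,-0.1],[0,0,0,0,0,0,-0.1]]'
python3 - <<'E'
from h import *
st();plan(P2W([0,188,60]),lean(15),-.1)
E
```

```text
t: 15.75
tool_pos: [0.4364, -0.0335, 0.2186]
tool_rot: [0.093, 2.879, -0.012]
contact_force: [-0.7, 0.9, 0.0]
opening: 0.047
t 15.75 grasp [ 0.4764 -0.036   0.0688] press mm [ -0.4567 186.47    68.8253] z [ 0.2576 -0.0166 -0.9661] y [0.0643 0.9979 0.    ] F [-0.7233  0.9187  0.0138] op 0.04699667585690455 q [-0.2592 -0.2872  2.2584  0.0631  0.915  -1.7978]
total mm 9.012728843239588 deg 0.09357633901757609 n 1
[[-0.0,-0.001,-0.001,3.9,0.4,8.1,-0.1]]
```

```bash
python3 -m crank '[[0,0,0,4,0.4,6,-0.1],[0,0,0,0,0,0,-0.1],[0,0,0,0,0,0,1],[0,0,0,0,0,0,1],[0,0,0,0,0,0,1],[0,0,0,0,0,0,1]]' 40
python3 - <<'E'
from h import *
st();plan(P2W([0,178,62]),lean(15),1)
a=eyes.get_image("side");crop(a,"c16",245,175,335,255,8)
E
```

```text
t: 16.25
tool_pos: [0.4378, -0.0334, 0.2155]
tool_rot: [0.092, 2.875, -0.013]
contact_force: [2.0, -1.0, -6.2]
opening: 0.0149
t 16.25 grasp [ 0.4784 -0.036   0.0659] press mm [ -0.2935 184.4592  65.9094] z [ 0.2617 -0.0169 -0.965 ] y [ 0.0638  0.998  -0.0002] F [ 1.9522 -0.9994 -6.1909] op 0.014916747672055036 q [-0.2583 -0.2784  2.2577  0.0643  0.9027 -1.7986]
total mm 7.941458908604574 deg 0.21090246705263246 n 1
[[-0.0,0.004,-0.001,-5.8,0.2,5.5,1.0]]
```

View pics/c16.png

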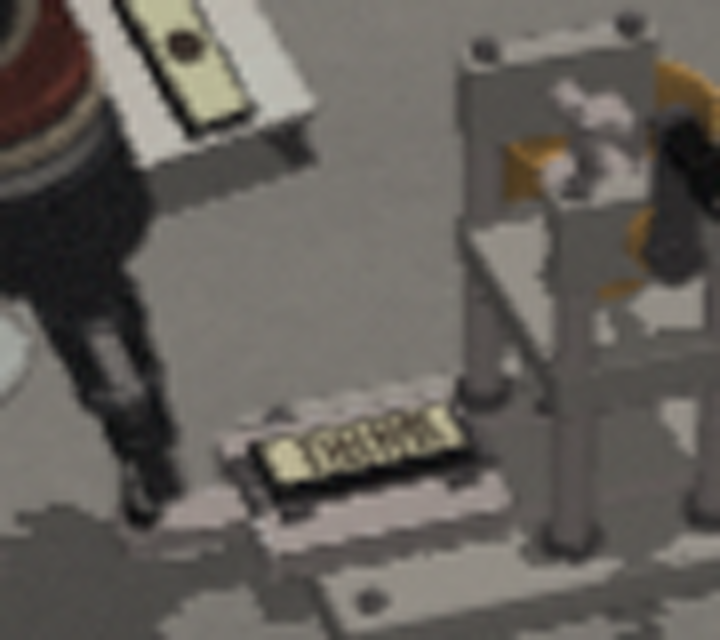

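```bash
python3 -m crank '[[0,0,0,-6,0,1.6,1],[0,0,0,-10,0,2.7,1],[0,0,0,-12,0,3.2,1],[0,0,0,-12,0,3.2,1],[0,0,0,-12,0,3.2,1],[0,0,0,-12,0,3.2,1],[0,0,0,-10,0,2.7,1],[0,0,0,-6,0,1.6,1]]'
python3 - <<'E'
from h import *
st();plan(P2W([0,90,63]),lean(15),1)
a=eyes.get_image("side");crop(a,"c17",255,165,345,255,7)
E
```

```text
t: 16.97
tool_pos: [0.5239, -0.0391, 0.2158]
tool_rot: [0.091, 2.883, -0.014]
contact_force: [-3.3, 0.2, 1.8]
opening: 0.015
t 16.9667 grasp [ 0.5632 -0.0418  0.0659] press mm [-0.7253 99.4104 65.863 ] z [ 0.2541 -0.0174 -0.967 ] y [ 0.0635  0.998  -0.0013] F [-3.267   0.2356  1.8355] op 0.014997082290188767 q [-0.2242 -0.0441  2.0535  0.0513  0.8783 -1.7595]
total mm 9.294943982511741 deg 0.25849528448076947 n 1
[[-0.001,-0.004,-0.0,-7.7,0.5,5.2,1.0]]
```

View pics/c17.png

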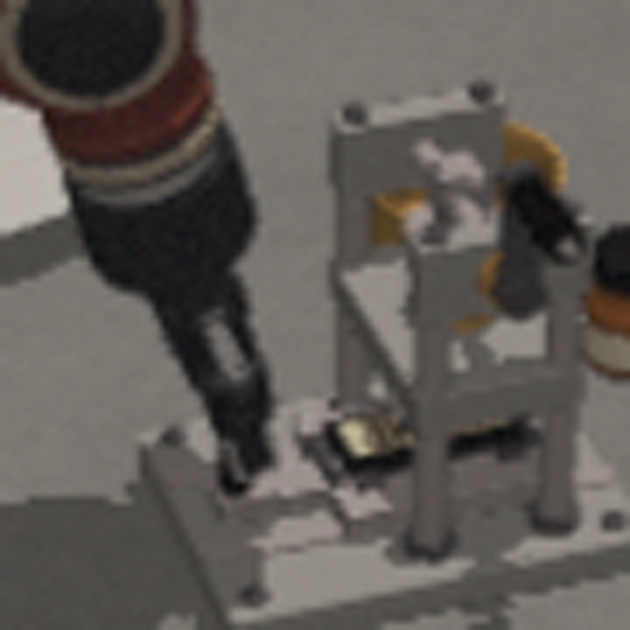

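```bash
python3 -m crank '[[0,0,0,-5,0,1.5,1],[0,0,0,-5,0,1.5,1],[0,0,0,-4,0,1,1]]'
python3 -c "
from h import *
st()"
python3 -m crank '[[0,0,0,-5,0,1.5,1],[0,0,0,-4,0,1,1]]'
python3 -c "
from h import *
st()"
```

```text
t: 17.27
tool_pos: [0.5388, -0.0401, 0.2158]
tool_rot: [0.09, 2.89, -0.013]
contact_force: [-34.2, 0.6, 29.8]
opening: 0.0145
t 17.2667 grasp [ 0.5771 -0.0427  0.0657] press mm [-0.7432 85.5069 65.6938] z [ 0.2475 -0.0169 -0.9687] y [ 0.0626  0.998  -0.0014] F [-34.2228   0.6048  29.7824] op 0.014479759439029663 q [-0.2194 -0.0068  2.0164  0.0483  0.8846 -1.7537]
t: 17.43
tool_pos: [0.5444, -0.0404, 0.2161]
tool_rot: [0.087, 2.915, -0.013]
contact_force: [-16.5, -1.8, 12.8]
opening: 0.0146
t 17.4333 grasp [ 0.579  -0.0428  0.065 ] press mm [-0.7367 83.6471 64.9997] z [ 0.223  -0.0152 -0.9747] y [ 0.0599  0.9982 -0.0018] F [-16.4527  -1.7766  12.8406] op 0.014562203906271106 q [-0.217   0.0113  1.9966  0.042   0.9111 -1.7501]
```

```bash
python3 -m crank '[[0,-0.03,0,1,0,0,1],[0,0,0,0,0,0,-0.1],[0,0,0,0,0,0,-0.1],[0,0,0,0,0,0,-0.1],[0,0,0,6,0,-20,-0.1],[0,0,0,10,0,-36,-0.1],[0,0,0,10,0,-36,-0.1],[0,0,0,10,0,-36,-0.1]]'
python3 - <<'E'
from h import *
st()
a=eyes.get_image("side");crop(a,"c18",255,165,345,255,7)
b=eyes.get_image("top");crop(b,"c18t",255,135,360,235,6)
E
```

```text
t: 18.1
tool_pos: [0.4738, -0.036, 0.326]
tool_rot: [0.086, 2.911, -0.009]
contact_force: [1.0, 0.5, 0.4]
opening: 0.0469
t 18.1 grasp [ 0.5089 -0.038   0.1751] press mm [ -0.3284 153.8425 175.0866] z [ 0.2269 -0.0126 -0.9738] y [0.0588 0.9983 0.0008] F [0.9697 0.461  0.367 ] op 0.04690081197470041 q [-0.2422 -0.3208  2.0887  0.0463  1.1487 -1.7683]
```

View pics/c18.png

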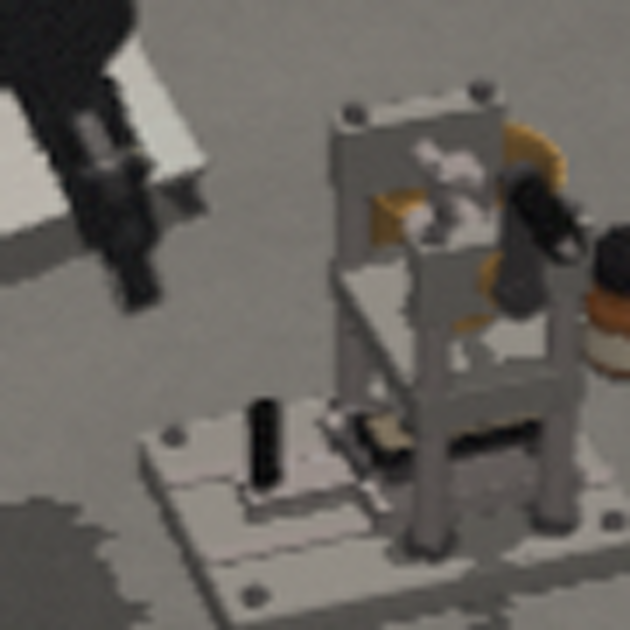

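View pics/c18t.png

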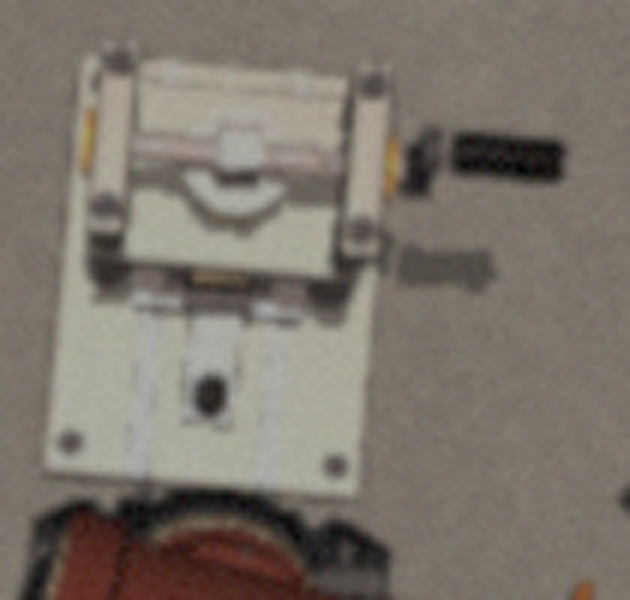

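```bash
python3 - <<'E'
from h import *
import pickle
a,b=pickle.load(open("p0.pkl","rb"))
t=(255+211/6-.5,135+391/6-.5); s=(255+264/7-.5,165+403/7-.5)
print(W2P(onz(b,t,.075)));w,e=tri(a,s,b,t);print(W2P(w),e)
E
```

```text
[ 0.013  88.4734 75.    ]
[-0.007  88.3854 76.3555] 0.000438423744081885
```

```bash
cat >> h.py <<'E'
PO=np.array([.664,-.0474,0])
def CRK(deg=30): return tool(XD*np.sin(np.radians(deg))-np.array([0,0,np.cos(np.radians(deg))]),-YD)
def H(phi,x=-107,dr=0): # phi deg
    f=np.radians(phi);r=55+dr
    return P2W([x,-r*np.sin(f),165+r*np.cos(f)])
E
python3 - <<'E'
from h import *
st();plan(P2W([-107,20,295]),CRK(),-.1)
E
```

```text
t 18.2 grasp [ 0.5125 -0.0388  0.1825] press mm [ -0.9347 151.7381 182.5458] z [ 0.2412 -0.0161 -0.9703] y [ 0.0589  0.9983 -0.0019] F [ 0.7345 -0.7166  1.4916] op 0.046940544055661615 q [-0.2422 -0.328   2.0829  0.0463  1.1465 -1.7682]
total mm 267.6746010176469 deg 98.29506973893956 n 16
[[-0.014,0.038,0.099,-11.7,-11.5,-3.3,-0.1],[-0.014,0.038,0.099,-12.6,-10.3,-3.9,-0.1],[-0.014,0.038,0.099,-13.4,-8.9,-4.5,-0.1],[-0.014,0.038,0.099,-14.1,-7.5,-5.1,-0.1],[-0.014,0.038,0.099,-14.5,-6.0,-5.8,-0.1],[-0.014,0.038,0.099,-14.8,-4.4,-6.4,-0.1],[-0.014,0.038,0.099,-14.9,-2.9,-7.0,-0.1],[-0.014,0.038,0.099,-14.9,-1.3,-7.6,-0.1]]
[[-0.014,0.038,0.099,-14.6,0.3,-8.2,-0.1],[-0.014,0.038,0.099,-14.2,1.8,-8.7,-0.1],[-0.014,0.038,0.099,-13.6,3.4,-9.2,-0.1],[-0.014,0.038,0.099,-12.8,4.8,-9.6,-0.1],[-0.014,0.038,0.099,-11.9,6.2,-10.0,-0.1],[-0.014,0.038,0.099,-10.9,7.4,-10.3,-0.1],[-0.014,0.038,0.099,-9.7,8.6,-10.6,-0.1],[-0.014,0.038,0.099,-8.4,9.7,-10.8,-0.1]]
```

```bash
python3 -m crank '[[-0.014,0.038,0.099,0,-8,-36,-0.1],[-0.014,0.038,0.099,0,-8,-36,-0.1],[-0.014,0.038,0.099,-4,-8,-30,-0.1],[-0.014,0.038,0.099,-8,-8,-6,-0.1],[-0.014,0.038,0.099,-12,-6,-6,-0.1],[-0.014,0.038,0.099,-14,-4,-6,-0.1],[-0.014,0.038,0.099,-14,-3,-6,-0.1],[-0.014,0.038,0.099,-14,-1,-4,-0.1]]'
python3 - <<'E'
from h import *
st();plan(P2W([-107,10,295]),CRK(),-.1)
E
```

```text
t: 18.87
tool_pos: [0.4931, -0.1181, 0.462]
tool_rot: [-1.278, -2.775, -0.323]
contact_force: [0.0, 0.2, -0.1]
opening: 0.0468
t 18.8667 grasp [ 0.497  -0.0842  0.3108] press mm [-47.1944 164.4024 310.8462] z [ 0.0249  0.2186 -0.9755] y [0.7578 0.6323 0.161 ] F [ 0.0015  0.1776 -0.0537] op 0.04681910185150102 q [-0.4263 -0.2524  1.8062  0.2116  1.6551 -1.1233]
total mm 190.03984093569431 deg 47.42598363296124 n 8
[[-0.013,0.036,0.096,-23.3,4.6,1.4,-0.1],[-0.013,0.036,0.096,-22.8,6.8,0.6,-0.1],[-0.013,0.036,0.096,-22.0,8.9,-0.1,-0.1],[-0.013,0.036,0.096,-21.1,11.0,-0.7,-0.1],[-0.013,0.036,0.096,-19.9,13.0,-1.3,-0.1],[-0.013,0.036,0.096,-18.5,14.8,-1.8,-0.1],[-0.013,0.036,0.096,-16.9,16.5,-2.3,-0.1],[-0.013,0.036,0.096,-15.1,18.1,-2.6,-0.1]]
```

```bash
python3 -m crank '[[-0.013,0.036,0.096,-23,5,1,-0.1],[-0.013,0.036,0.096,-23,7,0.5,-0.1],[-0.013,0.036,0.096,-22,9,0,-0.1],[-0.013,0.036,0.096,-21,11,-1,-0.1],[-0.013,0.036,0.096,-20,13,-1,-0.1],[-0.013,0.036,0.096,-18,15,-2,-0.1],[-0.013,0.036,0.08,-14,13,-2,-0.1],[0,0,0,0,0,0,-0.1]]'
python3 - <<'E'
from h import *
st();plan(P2W([-107,1,255]),CRK(),-.1)
a=eyes.get_image("side");crop(a,"c19",255,105,375,235,5)
b=eyes.get_image("top");crop(b,"c19t",255,110,375,220,6)
E
```

```text
t: 19.53
tool_pos: [0.6296, -0.2245, 0.428]
tool_rot: [-1.947, -1.964, -0.524]
contact_force: [-0.4, 0.9, -0.6]
opening: 0.0473
t 19.5333 grasp [ 0.6337 -0.1509  0.2916] press mm [-105.176    23.7663  291.634 ] z [ 0.0265  0.475  -0.8796] y [0.9995 0.0012 0.0307] F [-0.41    0.875  -0.6212] op 0.047290040066022776 q [-0.522   0.1843  1.4528  0.4447  1.7266 -0.5106]
total mm 45.01118986571365 deg 4.36625848755458 n 2
[[-0.002,0.014,0.035,-12.4,10.3,15.7,-0.1],[-0.002,0.014,0.035,-12.3,10.7,15.5,-0.1]]
```

View pics/c19.png

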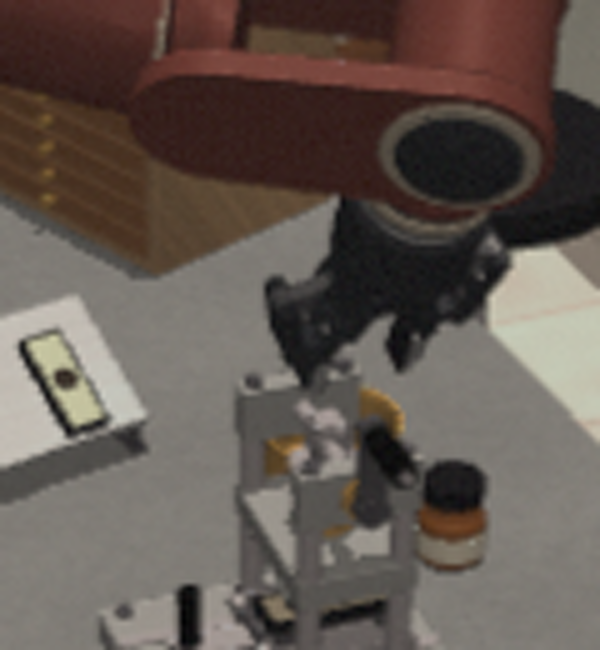

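View pics/c19t.png

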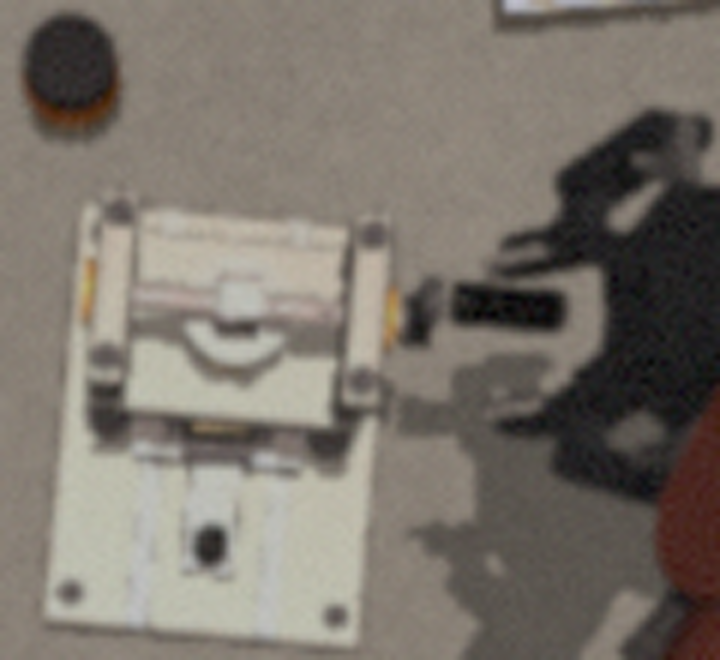

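```bash
python3 -m crank '[[-0.002,0.014,0.035,-12,10,15,-0.1],[-0.002,0.014,0.035,-11,10,13,-0.1],[0,0,0,0,0,0,-0.1],[0,0,0,0,0,0,-0.1]]'
python3 - <<'E'
from h import *
st();plan(P2W([-107,1,222]),CRK(),-.1)
E
```

```text
t: 19.97
tool_pos: [0.6485, -0.2271, 0.3965]
tool_rot: [-1.984, -1.888, -0.534]
contact_force: [0.5, -0.3, 0.1]
opening: 0.047
t 19.9667 grasp [ 0.6533 -0.1503  0.262 ] press mm [-103.3382    4.2444  261.9586] z [ 0.0307  0.496  -0.8678] y [ 0.9987 -0.0511  0.0061] F [ 0.5094 -0.3187  0.0517] op 0.04698063861046457 q [-0.5148  0.2462  1.4361  0.4668  1.6906 -0.4633]
total mm 40.56609296475759 deg 0.7824400070970036 n 2
[[-0.0,0.002,0.007,-11.8,1.4,16.4,-0.1],[-0.0,0.002,0.007,-11.8,1.5,16.4,-0.1]]
```

```bash
python3 -m crank '[[0,0.002,0.007,-12,2.5,16,-0.1],[0,0.002,0.007,-10,1.5,13,-0.1],[0,0,0,0,0,0,-0.1],[0,0,0,0,0,0,-0.1]]'
python3 - <<'E'
from h import *
st();plan(P2W([-107,1,220]),CRK(),-.1)
a=eyes.get_image("side");crop(a,"c20",275,125,375,225,6)
b=eyes.get_image("top");crop(b,"c20t",275,120,375,210,6)
E
```

```text
t: 20.3
tool_pos: [0.6515, -0.2306, 0.3606]
tool_rot: [-1.991, -1.878, -0.535]
contact_force: [-0.0, 1.5, 1.7]
opening: 0.0467
t 20.3 grasp [ 0.6566 -0.1535  0.2262] press mm [-106.4059    0.767   226.1525] z [ 0.0326  0.497  -0.8671] y [ 0.9982 -0.0596  0.0033] F [-0.005   1.53    1.6821] op 0.046651244202676925 q [-0.5173  0.2797  1.4573  0.4659  1.6419 -0.4812]
total mm 6.387138370105229 deg 0.29321579570984746 n 1
[[0.001,0.002,0.004,-3.9,-0.1,5.0,-0.1]]
```

View pics/c20.png

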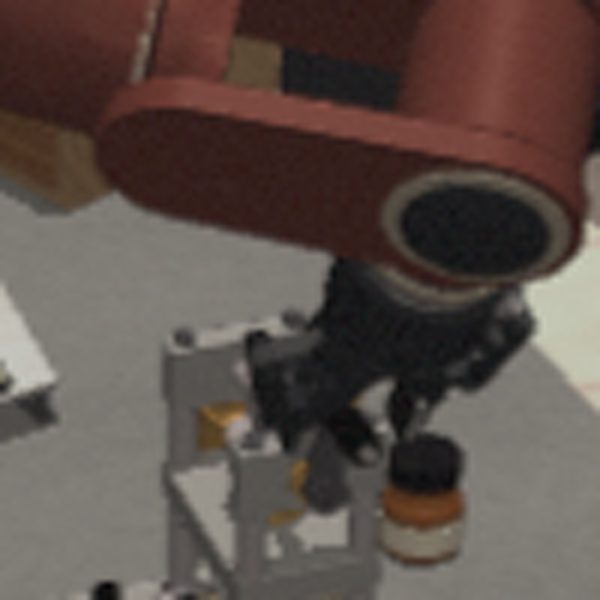

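View pics/c20t.png

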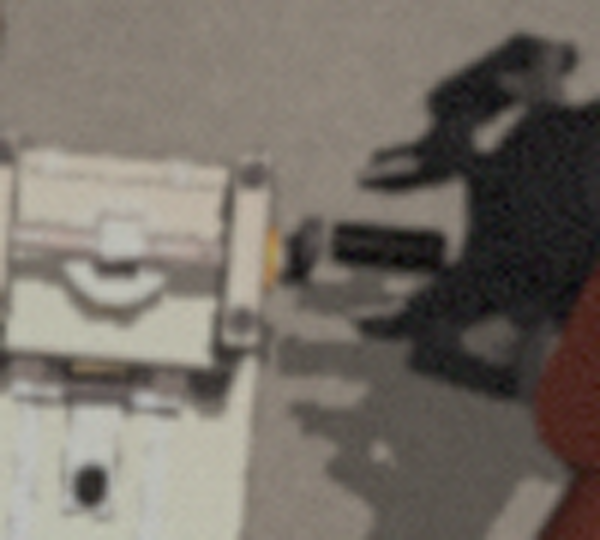

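```bash
python3 -m crank '[[0,0.002,0.004,-3,0,4,-0.1],[0,0,0,0,0,0,0.3],[0,0,0,0,0,0,1],[0,0,0,0,0,0,1],[0,0,0,0,0,0,1],[0,0,0,0,0,0,1]]' 30
python3 - <<'E'
from h import *
st()
a=eyes.get_image("side");crop(a,"c21",275,125,375,225,6)
E
```

```text
t: 20.9
tool_pos: [0.6516, -0.2315, 0.3575]
tool_rot: [-1.995, -1.874, -0.537]
contact_force: [-0.2, 0.5, -0.7]
opening: 0.0167
t 20.9 grasp [ 0.6571 -0.1544  0.2231] press mm [-107.2243    0.1628  223.0929] z [ 0.0352  0.4972 -0.8669] y [ 0.998  -0.0635  0.0041] F [-0.1871  0.4559 -0.7168] op 0.01673393708848619 q [-0.5185  0.2825  1.4592  0.4671  1.636  -0.4813]
```

View pics/c21.png

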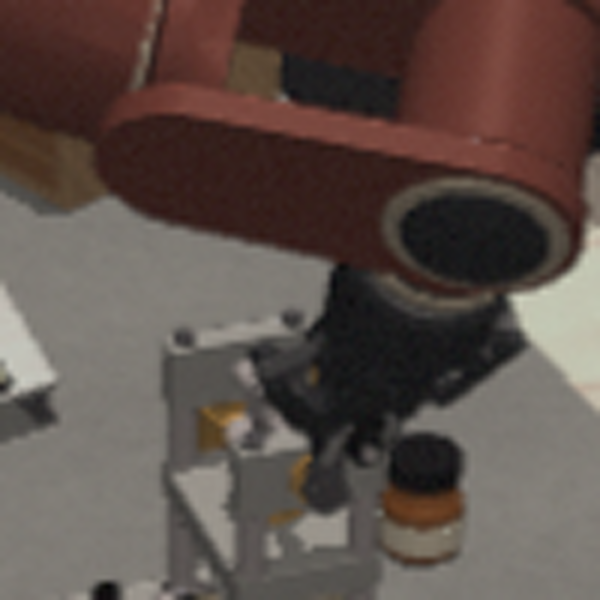

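```bash
cat >> h.py <<'E'
def circ(als,clo=1,off=(-107.2,.2,3.1),rot=None):
    o=ctrl.get_obs();Q=R.from_rotvec(o["tool_rot"]);rot=rot or CRK()
    p=o["tool_pos"];rv=(Q.inv()*rot).as_rotvec();g=p+.155*Q.as_matrix()[:,2]
    w=W2P(g); print("alpha now",np.degrees(np.arctan2(w[1]-off[1],w[2]-off[2]-165)),"r",np.hypot(w[1]-off[1],w[2]-off[2]-165),"x",w[0],"turn needed",rv,"F",o["contact_force"],"op",o["opening"],"t",o["t"])
    prev=p;c=Q;n=len(als);rows=[]
    for a in als:
        f=np.radians(a);tg=P2W([off[0],off[1]+55*np.sin(f),off[2]+165+55*np.cos(f)])-.155*rot.as_matrix()[:,2]
        rows.append([*np.round(rv/n,3),*np.round(c.inv().apply(tg-prev)*1e3,1),clo]);prev=tg;c=c*R.from_rotvec(rv/n)
    print(str([[float(v) for v in r] for r in rows]).replace(" ",""))
E
python3 -c "
from h import *
circ([10,22,34,46,58])"
```

```text
alpha now -0.033756712427445934 r 55.011437335453756 x -107.28684082468727 turn needed [0.0039 0.0018 0.0014] F [ 0.0438  0.6487 -2.3725] op 0.016727379842637145 t 20.95
[[0.001,0.0,0.0,-0.6,-9.0,0.7,1.0],[0.001,0.0,0.0,-1.6,-11.1,2.7,1.0],[0.001,0.0,0.0,-2.7,-10.2,4.7,1.0],[0.001,0.0,0.0,-3.7,-8.8,6.4,1.0],[0.001,0.0,0.0,-4.5,-7.1,7.8,1.0]]
```

```bash
python3 -m crank '[[0.001,0,0,-0.6,-9,0.7,1],[0.001,0,0,-1.6,-11,2.7,1],[0.001,0,0,-2.7,-10,4.7,1],[0.001,0,0,-3.7,-9,6.4,1]]'
python3 -c "
from h import *
circ([58,70,82,94])"
```

```text
t: 21.28
tool_pos: [0.6128, -0.2287, 0.3421]
tool_rot: [-1.995, -1.879, -0.541]
contact_force: [5.5, 1.1, -3.8]
opening: 0.017
alpha now 44.060539120673305 r 55.09853761122282 x -107.0188546767837 turn needed [0.008  0.0026 0.0051] F [ 5.5417  1.0726 -3.8086] op 0.017021778467243943 t 21.2833
[[0.002,0.001,0.001,-5.7,-7.2,8.9,1.0],[0.002,0.001,0.001,-5.1,-5.1,8.9,1.0],[0.002,0.001,0.001,-5.6,-2.8,9.7,1.0],[0.002,0.001,0.001,-5.7,-0.4,10.0,1.0]]
```

Tracks the circle well.

```bash
python3 -m crank '[[0.002,0.001,0.001,-5.5,-7.5,9,1],[0.002,0.001,0.001,-5,-5,9,1],[0.002,0.001,0.001,-5.5,-3,9.5,1],[0.002,0.001,0.001,-5.5,-0.5,10,1]]'
python3 -c "
from h import *
circ([104,114,124,134])"
```

```text
t: 21.62
tool_pos: [0.5957, -0.2278, 0.3003]
tool_rot: [-1.997, -1.877, -0.545]
contact_force: [3.6, -1.6, 0.5]
opening: 0.0171
alpha now 92.22205926392098 r 55.03207781750174 x -106.93368521367171 turn needed [0.0106 0.001  0.0037] F [ 3.6076 -1.5901  0.4557] op 0.017119040026218096 t 21.6167
[[0.003,0.0,0.001,-6.0,3.1,9.6,1.0],[0.003,0.0,0.001,-4.5,3.0,7.9,1.0],[0.003,0.0,0.001,-4.2,4.6,7.3,1.0],[0.003,0.0,0.001,-3.7,6.0,6.5,1.0]]
```

```bash
python3 -m crank '[[0.003,0,0.001,-6,2.5,9.5,1],[0.003,0,0.001,-4.5,3,8,1],[0.003,0,0.001,-4,4.5,7.3,1],[0.003,0,0.001,-3.7,6,6.5,1]]'
python3 - <<'E'
from h import *
circ([142,150,158,166]);st()
a=eyes.get_image("side");crop(a,"c22",265,135,365,245,5)
E
```

```text
t: 21.95
tool_pos: [0.6132, -0.2294, 0.2636]
tool_rot: [-1.99, -1.871, -0.534]
contact_force: [-2.3, -0.4, 8.9]
opening: 0.0168
alpha now 134.41460851667355 r 55.133976318700086 x -107.0236255941842 turn needed [-0.002  -0.0021  0.0007] F [-2.3051 -0.4242  8.8714] op 0.016834901575263322 t 21.95
[[-0.001,-0.001,0.0,-2.2,5.2,4.0,1.0],[-0.001,-0.001,0.0,-2.2,6.4,3.7,1.0],[-0.001,-0.001,0.0,-1.7,6.9,2.9,1.0],[-0.001,-0.001,0.0,-1.2,7.3,2.0,1.0]]
t 21.95 grasp [ 0.6178 -0.1517  0.1295] press mm [-107.0236   39.5819  129.5147] z [ 0.0295  0.5009 -0.865 ] y [ 0.9981 -0.0611 -0.0014] F [-2.3051 -0.4242  8.8714] op 0.016834901575263322 q [-0.5443  0.2941  1.6114  0.4608  1.5078 -0.5762]
```

View pics/c22.png

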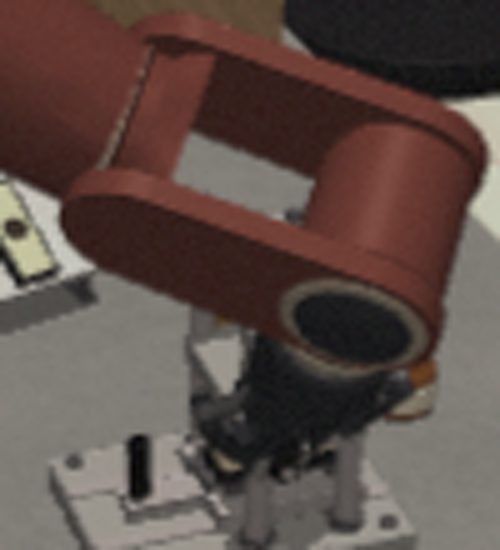

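```bash
python3 -m crank '[[0,0,0,-2.2,5.5,4.5,1],[0,0,0,-2.2,6.5,4,1],[0,0,0,-1.7,7,3,1],[0,0,0,-1.2,7,2,1]]'
python3 - <<'E'
from h import *
circ([173,180])
E
```

```text
t: 22.33
tool_pos: [0.6412, -0.2317, 0.2482]
tool_rot: [-1.979, -1.868, -0.524]
contact_force: [-4.5, -0.8, 9.2]
opening: 0.0171
alpha now 166.08406893063867 r 55.27656729231053 x -107.11985254613658 turn needed [-0.0149 -0.0058  0.0009] F [-4.466  -0.774   9.1556] op 0.017069369017902153 t 22.3333
[[-0.007,-0.003,0.0,0.3,4.3,0.7,1.0],[-0.007,-0.003,0.0,-0.2,6.7,0.3,1.0]]
```

```bash
python3 -m crank '[[-0.007,-0.003,0,-0.2,5,0.7,1],[-0.007,-0.003,0,-0.2,6.5,0.3,1],[0,0,0,0,0,0,1]]'
python3 - <<'E'
from h import *
circ([180]);st()
E
```

```text
t: 22.58
tool_pos: [0.6544, -0.2324, 0.2468]
tool_rot: [-1.983, -1.869, -0.527]
contact_force: [2.5, -0.0, 4.2]
opening: 0.0166
alpha now -179.24644659837233 r 55.19104895255315 x -107.2120585803589 turn needed [-0.01   -0.0038  0.0011] F [ 2.5014 -0.0118  4.2092] op 0.016602957681468078 t 22.5833
[[-0.01,-0.004,0.001,0.7,-2.3,-0.1,1.0]]
t 22.5833 grasp [ 0.6578 -0.1544  0.1129] press mm [-107.2121   -0.5259  112.9137] z [ 0.0217  0.5029 -0.8641] y [ 0.9984 -0.0568 -0.0081] F [ 2.5014 -0.0118  4.2092] op 0.016602957681468078 q [-0.5174  0.3963  1.513   0.4655  1.5006 -0.5553]
```

```bash
python3 -m crank '[[0,0,0,0,0,0,0.3],[0,0,0,0,0,0,-0.1],[0,0,0,0,0,0,-0.1],[0,0,0,0,0,0,-0.1],[0,0,0,0,0,-8,-0.1],[0,0,0,0,0,-20,-0.1],[0,0,0,0,0,-30,-0.1],[0,0,0,0,0,-34,-0.1]]'
python3 -m crank '[[0,0,0,0,0,-38,-0.1],[0,0,0,0,0,-38,-0.1],[0,0,0,0,-10,-36,-0.1],[0,0,0,0,-36,-10,-0.1],[0,0,0,0,-38,0,-0.1],[0,0,0,0,-38,0,-0.1],[0,0,0,0,-20,0,-0.1],[0,0,0,0,0,0,-0.1]]'
python3 - <<'E'
from h import *
st()
a=shot('side','s23');crop(a,"c23",255,155,355,255,6)
b=shot('top','t23');crop(b,"c23t",255,135,360,235,6)
for n in("crank_grip","bed_knob","carrier"):
  for p in(a,b): print(n,[(W2P(r["centre"]),round(r["confidence"],2)) for r in spotter.mark_of(n,p)[:2]])
E
```

```text
t: 23.25
tool_pos: [0.651, -0.2759, 0.3124]
tool_rot: [-1.965, -1.854, -0.504]
contact_force: [1.0, -0.2, -0.6]
opening: 0.0471
t: 23.92
tool_pos: [0.5034, -0.339, 0.4385]
tool_rot: [-1.977, -1.864, -0.503]
contact_force: [0.9, -0.0, -0.1]
opening: 0.0467
t 23.9167 grasp [ 0.5038 -0.2614  0.3044] press mm [-223.649   146.4869  304.3893] z [ 0.0021  0.5009 -0.8655] y [ 0.9983 -0.0513 -0.0272] F [ 0.9034 -0.0393 -0.1323] op 0.046721619068581174 q [-0.7786  0.0722  1.5599  0.3843  1.8718 -0.6727]
crank_grip [(array([-106.9158,   -1.5163,  108.3   ]), 0.66)]
crank_grip [(array([-108.4373,   -2.8144,  108.4   ]), 0.65), (array([-4.3524, 86.6978, 58.4   ]), 0.42)]
bed_knob [(array([ 1.7581,  2.315 , 34.9   ]), 0.68), (array([ 0.1493, 91.5901, 54.9   ]), 0.67)]
bed_knob [(array([-0.4118, 90.9536, 58.4   ]), 0.77)]
carrier [(array([280.007 , 384.5406,  -0.3   ]), 0.76), (array([453.8575, 137.5694,  -0.3   ]), 0.6)]
carrier [(array([278.6838, 386.4613,  -0.9   ]), 0.96), (array([457.2286, 267.1368,   5.6   ]), 0.96)]
```

View pics/c23.png

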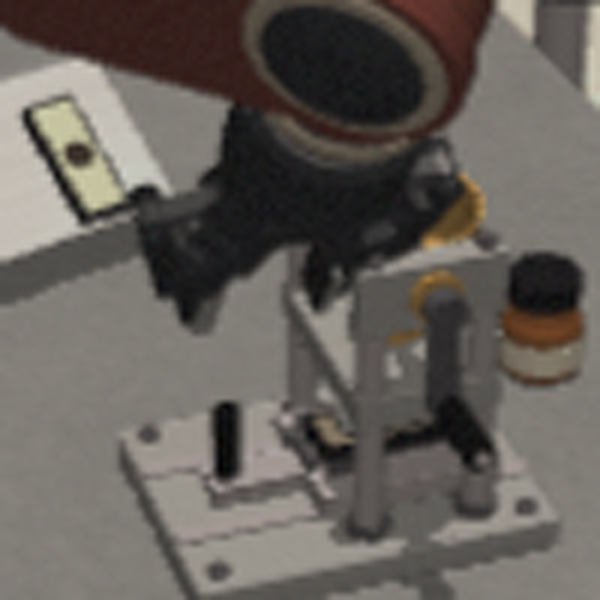

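View pics/c23t.png

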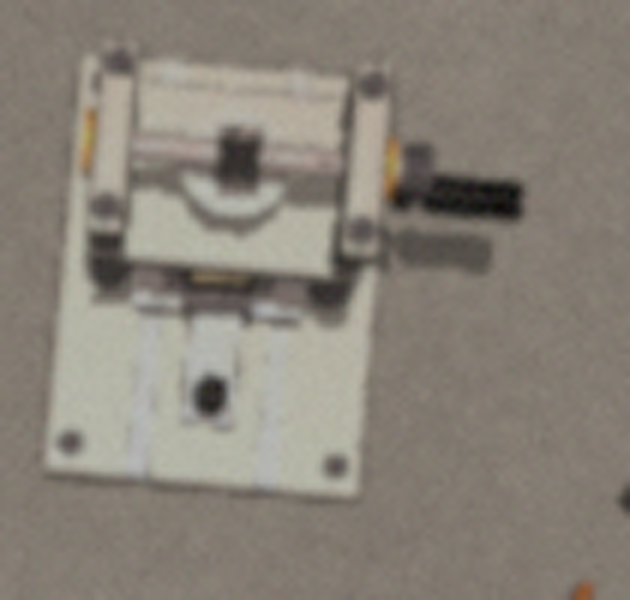

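View pics/s23.png

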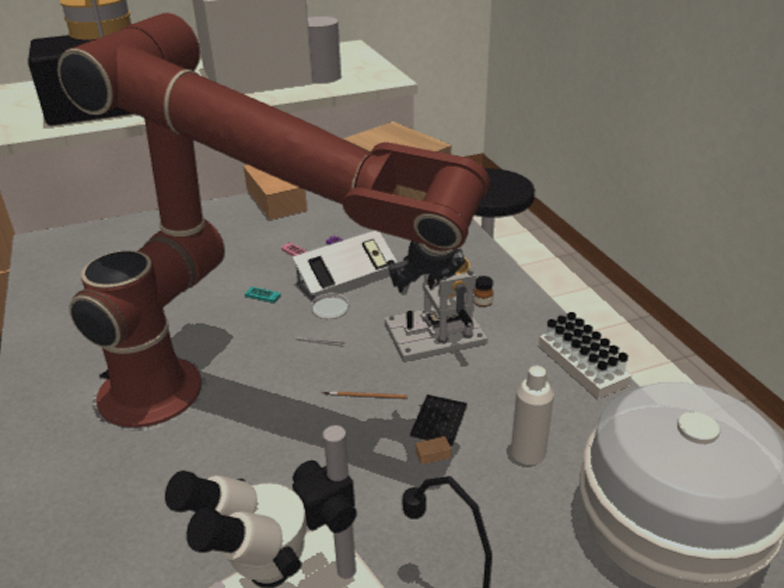

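```bash
python3 -c "
from station import ctrl
print(ctrl.finish_job())"
```

```text
the job is handed in; nothing more can be done
None
```

The grid slide is clamped in the press, and I handed the job in at about 24.5 s of the 72 s.

1. **Bed out:** I drew the bed out by its knob until the pull force rose at the stop.
2. **Carrier loaded:** I gripped the grid carrier square to the slope and set it flat in the nest, slide up. It touched down with about 6 N and was not dropped.
3. **Bed home:** I pushed the bed in until it came against its stop. The force at the wrist peaked at about 45 N, well under the 120 N limit. This was the gripped knob pushing on the bed's stop; the arm and gripper body met nothing that I could see.
4. **Crank:** I turned the camshaft half a turn in the negative direction (handle coming towards the robot), over the hump, to straight down. Then I let go and backed away.

**Last checks, with the robot clear:**
- **Crank:** the handle stays down. The networks put it at about y −1.5 to −3 mm and z 108 mm in the press frame, which is within roughly 0.05 rad of square.
- **Bed:** the knob is at about y 91 mm against a nominal 90 mm, so the bed is home. Pixel triangulation before cranking gave 90 mm once I had moved my estimate of the press's origin by 1.5 mm. I chose that shift partly so the home position fits, so it does not count as a separate check.
- **Surroundings:** the other two carriers are still on the rack, and the bench items look undisturbed.

**Not confirmed:** I could not see the pressing foot on the slide directly. I judge it clamped from the handle staying down by itself. In the last pictures the carrier finder reported only things away from the press, not the clamped carrier. I saw that one in the nest by eye.

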